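# Set out plates, pot and dapping cube round a tray for a doming job

## Task

Set out the doming job. In the tray, shingle the three brass plates in one line down the middle of its length: the widest flat on the floor with its end up against the raised steel stop, the middle one lapping over the widest's free end, and the narrowest lapping in the same way over the middle one's, each lap about a third of a plate's length (16 mm) with the plate's other end down on the tray floor. Set the ceramic pot upright close behind the tray (the side away from the robot), in the middle of its long side and about 20 mm clear of it, and stand the brass dapping cube hollow up and square beyond the tray's right-hand end, in line with the tray and about 20 mm clear of it; leave the jar and the jar lid where they are.

Things in the scene. Friction and masses are not known exactly. Their poses are not given: they have to be found in the camera images.
- tray: Dark wooden tray, 134 (y) x 100 mm (x), fixed. Origin: centre of its underside, at bench height; z up. Its floor is 20 mm above the origin. At its +y end (the robot's left) stands a steel stop, 6 mm thick, 10 mm higher than the floor (inner face at y = +61 mm); the other three sides have 4 mm wide aluminium rims, 3 mm higher than the floor. The -y end is its low end.
- plate_wide: The widest of three brass plates, 38 mm wide, 48 mm long, 5 mm thick, with a 5 mm hole near one end (which end leads does not matter; its upper face stays up). Starts flat on the bench (z = 0) behind the tray, its length within 0.3 rad of the y direction. Origin: centre of its underside; y along its length (hole towards +y), x across its width, z up.
- plate_middle: The middle one of three brass plates, 29 mm wide, 48 mm long, 5 mm thick, with a 5 mm hole near one end (which end leads does not matter; its upper face stays up). Starts likewise. Origin: centre of its underside; y along its length (hole towards +y), x across its width, z up.
- plate_narrow: The narrowest of three brass plates, 20 mm wide, 48 mm long, 5 mm thick, with a 5 mm hole near one end (which end leads does not matter; its upper face stays up). Starts likewise. Origin: centre of its underside; y along its length (hole towards +y), x across its width, z up.
- dapping_block: Brass dapping cube of 45 mm, 0.5 kg, with a round hollow in its top. Origin: centre of its underside; x, y square to its sides. Starts on the left-hand bench top, 4 mm lower (z = -0.004), turned at most 0.2 rad. A bur rack stands close behind it: grip its left and right sides, high up. A wooden strip up to 90 mm high runs along the join of the two tops (y = -0.02): carry the cube over it.
- solder_pot: Cream ceramic pot, round, open, 48 mm across, 26 mm high, 0.1 kg. Origin: centre of its underside, z up. Starts upright on the bench to the right of the tray, near the cube's goal place; its own goal place is taken by plates at the start. A lamp tube hangs 0.24 m over the bench beyond x = 0.595 right of y = -0.25.
- jar_lid: Bystander: loose white jar lid, 54 mm across, 12 mm high, behind the plates. Origin: centre of its underside.
- glass_jar: Bystander: loose clear glass jar, 57 mm across, 60 mm high, on the blue paper at the right. Origin: centre of its underside.
Things that resemble listed ones, but are neither listed nor needed, are in the scene too. What is shaped like the plate_middle but pink is not meant.

How it is judged:
By the outcome, as a careful person would: the job done as asked, in the order asked, and still so for the second after the job is handed in, with the robot touching nothing.
It also fails if it takes over 120 s, if anything falls off the work surface, if the arm or the gripper's body presses on something with over 40 N, if the wrist force passes 120 N, or if a joint passes its speed limit or range.

## Robot

A 6-joint arm with a two-finger parallel gripper is mounted at the origin on a cart in front of the work surface, level with it; the furniture and walls round the work are solid. World frame = base frame: x ahead of the robot, y to its left, z up, the work surface at z = 0. Lengths are in m, angles in rad, forces in N, time in s.
With the tool pointing down it reaches from about 0.25 to 0.775 m from the base axis. Payload 4 kg.
Tool frame: the origin (TCP) lies between the finger pads; the fingertips stand 14 mm ahead of it and the grasp point (between the pads) lies 5 mm behind it; z points along the fingers, y is the direction in which the jaws open and shut (so a half turn about z gives the same grasp; the last joint's range is limited). The gripper opens to 94 mm and grips with 3 to 60 N. Pads are 16 mm wide; open, the fingers measure 119 mm over their backs; the gripper's body (75 mm by 177 mm) begins 78 mm behind the grasp point.
Start: joints at [-0.103, 0.087, 1.371, -0, 1.684, -0.103], TCP at [0.55, -0, 0.22] pointing down, gripper open.
Joint ranges: [-3.1, 3.1], [-0.76, 2.03], [0.27, 2.55], [-1.08, 4.22], [0.17, 2.65], [-2.57, 2.57]. Speed limits (rad/s): [2.79, 2.79, 3.14, 3.14, 3.14, 3.14].

## Interface

Orientations are given as [roll, pitch, yaw] about the fixed x, y, z axes, in that order (R = Rz(yaw) Ry(pitch) Rx(roll)).
In Python, from bench import robot, cams, spotter gives the robot as it stands.
- The arm moves only by the shell command python3 -m inch 'ROWS'. ROWS is JSON, a list of rows, each an object of numbers: "grip": the opening, from 0 (shut) to 1 (fully open); "dx", "dy", "dz": the shift along the tool's x, y, z in units of 25 mm (1.0 is 25 mm); "rx", "ry", "rz": the turn, a rotation vector about the tool's x, y, z in units of 5 degrees (1.0 is 5 degrees). A call has 1 to 12 rows; each row shifts and turns the pose as measured when the row begins, along the tool's axes as they then stand; what a row does not reach is not made up. A row lasts 1/8 s, in which the tool goes at most 62.5 mm and 10.7 degrees, less where a joint would pass 70% of its speed; a pose out of reach is approached as far as the arm can. A call is refused whole if a number of a shift passes 1 or a number of a turn 1, either way. A call with a gripper value outside its range is refused whole. The fingers move at their own pace and stop on an object; the grip force is fixed at half the most. Time passes only in rows, so rows that do not move let the fingers close. It gives the time, the measured TCP pose, the force and the opening at its end, in the units of the state.
- robot.get_obs(): the state, without advancing time (a new reading comes with each control period).
- cams.snapshot(name): name is "scene" or "side" or "wrist"; returns a dict with "frame" (400x640x3 uint8, red, green, blue), "intrinsics" (3x3 intrinsics, pixels), "eye" and "orientation" of the camera in the world. Camera axes: x right, y up, looking along -z (the intrinsics and any distortion apply to the point x, -y, -z); pixel columns grow to the right and rows downward; lengths in m; the calibration is good to about 2 mm. The wrist camera is an equidistant fisheye: a pixel r from the principal point sees the ray r / f radians off the axis. A picture is of the moment at which its call begins. There is no depth.
- robot.close_job(): hands the job in, once; it reports no verdict.
Trained networks look in a picture, given as the dict that the camera call returned (one of the last four; its "shot" number tells which), for a name from the list of things; names that differ only in an ending like _2 or _b are one class to them, and where a whole thing is asked for, a point or a joint stands for the part that bears it (a point fixed in the world has none). Each returns a list of dicts, best first, with "score" (0 to 1); they miss things now and then, are a little off and sometimes report something else, mostly with a low value. They report only what shows in the picture. A call takes as long as a camera call. They do not tell look-alikes from the thing itself.
- spotter.regions_of(picture, query): "pixels" (400x640 bool, what is visible of it) and "extent" ([left, top, right, bottom] in pixels, round what is visible of it).
- spotter.place_of(picture, query): "pixel" ([column, row] in pixels: a listed point, or the origin of a listed thing).
The state is a dict: "time": time; "joint_positions": joint angles; "qvel": joint speeds; "joint_torque": joint torques, N m; "tool_pos": TCP position; "ee_rot": TCP orientation; "wrist_force": force on the tool from outside, world axes, zero at the start; "wrist_torque": the same for the moment, N m; "width": finger opening in m.
Only numpy, scipy, OpenCV 4.12 (cv2) and the standard library are available. Lean on these libraries where they do the work, as an engineer would, in place of code of your own. Each camera call takes 0.05 s, during which the arm holds its last target.

## Working session

There is one attempt and no reset: what is moved stays moved. The work goes in short steps, Python scripts to look and compute and a shell command to move; the robot and the scene stay as the last step left them, time stands still between calls to the robot, and variables do not carry over. Pictures are saved under pics/ and viewed, and the job is handed in when it is done.

```bash
ls; mkdir -p pics; python3 - <<'E'
from bench import robot,cams,spotter
import cv2
print(robot.get_obs())
for n in ["scene","side","wrist"]:
    p=cams.snapshot(n); cv2.imwrite(f"pics/{n}0.png",p["frame"][:,:,::-1])
    print(n,p["intrinsics"],p["eye"],p["orientation"],[k for k in p])
E
```

```text
pics
{'time': 0.0, 'joint_positions': array([-1.03131230e-01,  8.79211509e-02,  1.37227838e+00, -1.25704182e-06,
        1.68361044e+00, -1.03097236e-01]), 'qvel': array([ 0.00031886, -0.0012328 ,  0.00025053, -0.00118683,  0.00183368,
       -0.00033869]), 'joint_torque': array([ 1.28542815e-03, -3.40182602e+01, -3.02423716e+01,  7.18220207e-02,
        3.29729996e-02, -1.13141955e-04]), 'tool_pos': array([5.49463065e-01, 3.33535622e-05, 2.18310428e-01]), 'ee_rot': array([-3.13938698e+00, -2.26951726e-04,  1.57076194e+00]), 'wrist_force': array([-0.47525207,  0.52591   ,  0.57668886]), 'wrist_torque': array([ 0.02324594, -0.00931392,  0.00244443]), 'width': 0.09389714529993629}
scene [[399.26875462   0.         319.06584503]
 [  0.         399.26875462 206.2180303 ]
 [  0.           0.           1.        ]] [ 0.03242987 -0.3827531   0.69019916] [ 0.66120608 -0.01018316 -1.09089649] ['frame', 'intrinsics', 'eye', 'orientation', 'shot']
side [[443.65387974   0.         319.78910177]
 [  0.         443.65387974 201.85322137]
 [  0.           0.           1.        ]] [ 0.1026901 -0.9791333  0.6845682] [ 0.96968711  0.0198277  -0.49083369] ['frame', 'intrinsics', 'eye', 'orientation', 'shot']
wrist [[309.70691629   0.         320.10725435]
 [  0.         309.70691629 198.19707113]
 [  0.           0.           1.        ]] [0.54958075 0.06458803 0.38387786] [-0.22935615  0.00162172 -0.00110626] ['frame', 'intrinsics', 'eye', 'orientation', 'shot']
```

View pics/scene0.png

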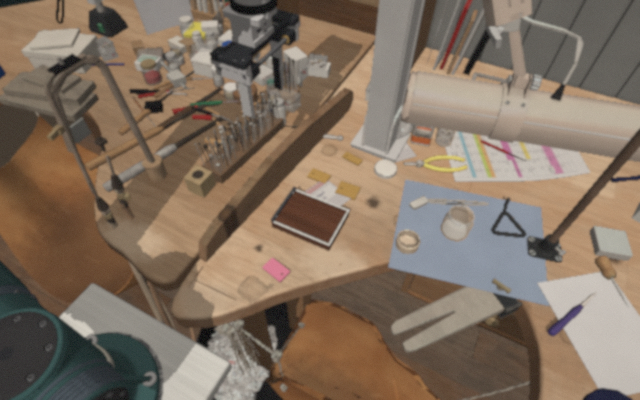

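View pics/side0.png

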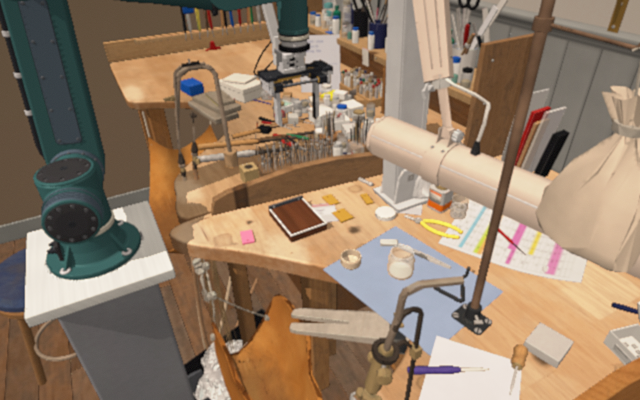

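View pics/wrist0.png

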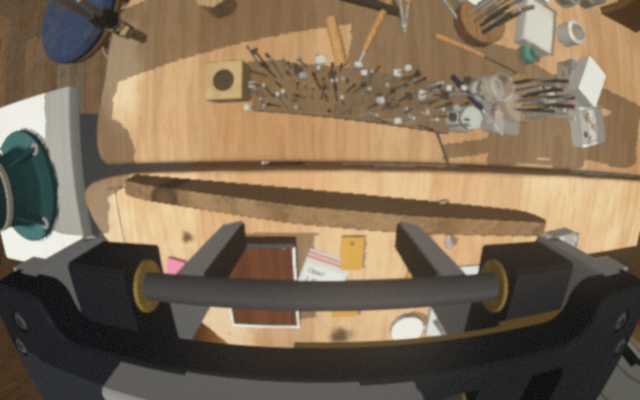

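```bash
cat > h.py <<'E'
from bench import robot,cams,spotter
import cv2,numpy as np
from scipy.spatial.transform import Rotation as R
def rot(p): return R.from_euler('xyz',p["orientation"]).as_matrix()
def rays(p,px,fish=False):
    K=p["intrinsics"];px=np.atleast_2d(px).astype(float)
    u=(px[:,0]-K[0,2])/K[0,0];v=(px[:,1]-K[1,2])/K[1,1]
    if fish:
        r=np.hypot(u,v)+1e-12; d=np.c_[np.sin(r)*u/r,np.sin(r)*v/r,np.cos(r)]
    else: d=np.c_[u,v,np.ones_like(u)]
    return (d*[1,-1,-1])@rot(p).T
def back(p,px,z,fish=False):
    d=rays(p,px,fish); e=np.array(p["eye"]); t=(z-e[2])/d[:,2]
    return e+d*t[:,None]
def proj(p,X,fish=False):
    X=np.atleast_2d(X); c=(X-p["eye"])@rot(p)*[1,-1,-1]; K=p["intrinsics"]
    if fish:
        n=np.hypot(c[:,0],c[:,1])+1e-12; th=np.arctan2(n,c[:,2]); u=th*c[:,0]/n; v=th*c[:,1]/n
    else: u=c[:,0]/c[:,2]; v=c[:,1]/c[:,2]
    return np.c_[u*K[0,0]+K[0,2],v*K[1,1]+K[1,2]]
def snap(n,save=None):
    p=cams.snapshot(n)
    if save: cv2.imwrite(f"pics/{save}.png",p["frame"][:,:,::-1])
    return p
def crop(p,x0,y0,x1,y1,f,save):
    c=p["frame"][y0:y1,x0:x1,::-1]; cv2.imwrite(f"pics/{save}.png",cv2.resize(c,None,fx=f,fy=f,interpolation=cv2.INTER_CUBIC))
def obs():
    o=robot.get_obs(); print("t",round(o["time"],2),"tcp",o["tool_pos"].round(4),"rpy",o["ee_rot"].round(4),"F",o["wrist_force"].round(1),"w",round(o["width"],4)); return o
def move_to(x,y,z,yaw):
    """remaining shift in units & turn for vertical tool with given yaw"""
    o=robot.get_obs(); Rm=R.from_euler('xyz',o["ee_rot"]); T=R.from_euler('xyz',[np.pi,0,yaw])
    d=Rm.inv().apply(np.array([x,y,z])-o["tool_pos"])/0.025
    rv=np.degrees((Rm.inv()*T).as_rotvec())/5
    print("d",d.round(2),"rv",rv.round(2))
E
python3 - <<'E'
from h import *
p=snap("scene"); crop(p,160,120,480,310,2.5,"sc1")
s=snap("side"); crop(s,170,140,450,300,2.8,"sd1")
names=["tray","plate_wide","plate_middle","plate_narrow","dapping_block","solder_pot","jar_lid","glass_jar"]
for nm,q in (("scene",p),("side",s)):
    print(nm)
    for n in names:
        for d in spotter.place_of(q,n)[:5]:
            zz=0.0
            print(n,round(float(d["score"]),2),np.round(d["pixel"],1),back(q,d["pixel"],zz)[0][:2].round(4))
obs()
E
```

```text
scene
tray 0.66 [308.5 222.8] [ 0.462  -0.1418]
plate_wide 0.67 [342.8 189.2] [ 0.5806 -0.166 ]
plate_middle 0.87 [273.  273.3] [ 0.3244 -0.1382]
plate_middle 0.77 [319.4 175.8] [ 0.592  -0.1003]
plate_narrow 0.61 [351.2 161.2] [ 0.6699 -0.146 ]
dapping_block 0.68 [202.3 188.1] [0.4343 0.1162]
dapping_block 0.68 [405.4 245.6] [ 0.5043 -0.3436]
dapping_block 0.19 [347.2 190.5] [ 0.5818 -0.1765]
solder_pot 0.62 [404.  246.9] [ 0.5    -0.3421]
jar_lid 0.73 [382.9 171.4] [ 0.6747 -0.2259]
glass_jar 0.6 [453.3 231. ] [ 0.5856 -0.4203]
side
tray 0.68 [297.8 222.8] [ 0.4679 -0.1477]
plate_wide 0.28 [325.2 201.6] [ 0.5748 -0.0984]
plate_middle 0.52 [248.5 232.4] [ 0.3436 -0.1226]
plate_middle 0.47 [329.  199.9] [ 0.5878 -0.0964]
plate_middle 0.37 [298.4 223.5] [ 0.4679 -0.1512]
plate_narrow 0.59 [361.8 197. ] [ 0.6734 -0.1289]
dapping_block 0.8 [251.1 176.8] [0.4454 0.1268]
solder_pot 0.84 [350.9 261.5] [ 0.5097 -0.3391]
jar_lid 0.61 [385.6 213.2] [ 0.6862 -0.2241]
glass_jar 0.7 [400.7 270.5] [ 0.5903 -0.4183]
t 1.05 tcp [ 0.55   -0.      0.2195] rpy [3.1415 0.     1.5708] F [ 0.7 -0.2 -0.1] w 0.0937
```

View pics/sc1.png

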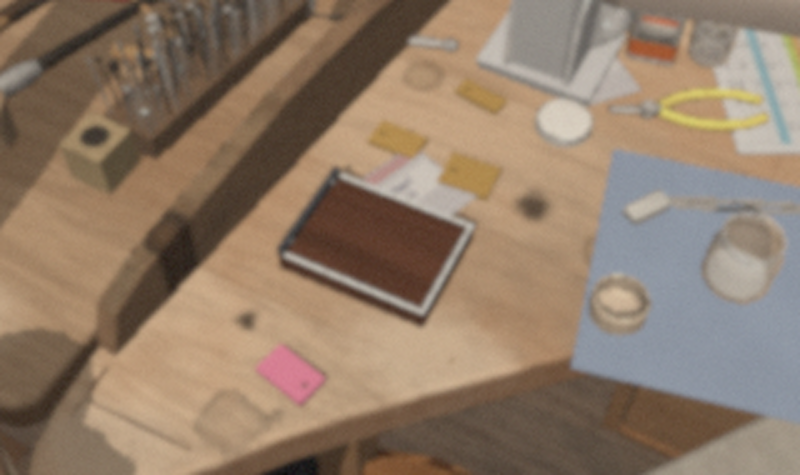

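View pics/sd1.png

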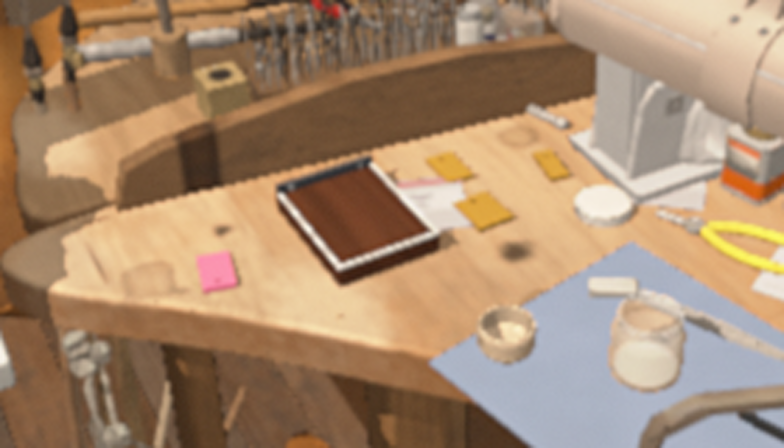

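```bash
python3 -m inch '[{"dx":-1},{"dx":-1},{"dx":-1},{"dx":-1},{"dx":-0.6,"dy":-0.4},{}]'; python3 - <<'E'
from h import *
obs(); p=snap("wrist","w1")
s=snap("scene"); print(back(s,[[352,150],[412,160],[385,148],[366,140],[404,146]],0.0).round(3))
E
```

```text
t 1.05 tcp [ 0.55   -0.      0.2195] rpy [3.1415 0.     1.5708] F [ 0.7 -0.2 -0.1] w 0.0937
[[ 0.706 -0.132  0.   ]
 [ 0.743 -0.274  0.   ]
 [ 0.751 -0.201  0.   ]
 [ 0.755 -0.148  0.   ]
 [ 0.78  -0.24   0.   ]]invalid input at $[0]: expected keys grip, dx, dy, dz, rx, ry, rz
```

View pics/w1.png

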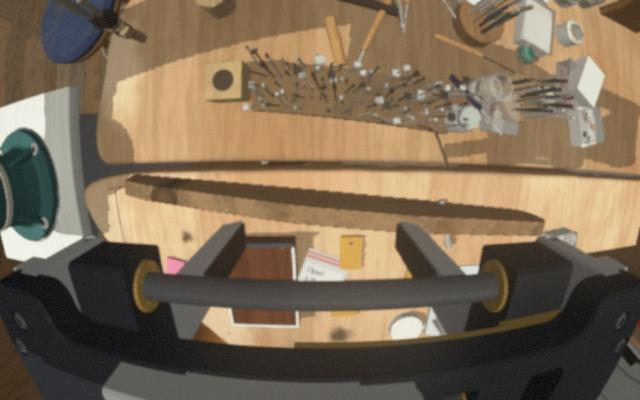

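```bash
python3 -m inch '[{"grip":1,"dx":-1,"dy":0,"dz":0,"rx":0,"ry":0,"rz":0},{"grip":1,"dx":-1,"dy":0,"dz":0,"rx":0,"ry":0,"rz":0},{"grip":1,"dx":-1,"dy":0,"dz":0,"rx":0,"ry":0,"rz":0},{"grip":1,"dx":-1,"dy":0,"dz":0,"rx":0,"ry":0,"rz":0},{"grip":1,"dx":-1,"dy":-0.4,"dz":0,"rx":0,"ry":0,"rz":0},{"grip":1,"dx":0,"dy":0,"dz":0,"rx":0,"ry":0,"rz":0}]'; python3 - <<'E'
from h import *
obs(); p=snap("wrist","w1")
E
```

```text
time: 1.9
tool_pos: [0.5402, -0.128, 0.2194]
ee_rot: [3.141, -0.0, 1.573]
wrist_force: [-0.2, 0.8, 0.6]
width: 0.0941
t 1.9 tcp [ 0.5402 -0.128   0.2194] rpy [ 3.1411e+00 -4.0000e-04  1.5726e+00] F [-0.2  0.8  0.6] w 0.0941
```

View pics/w1.png

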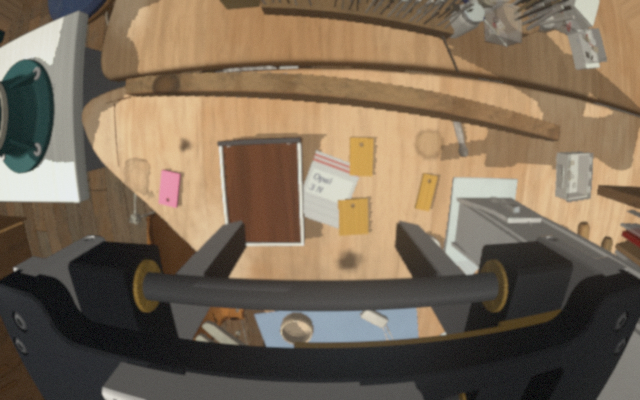

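```bash
cat >> h.py <<'E'
def rect(p,x0,x1,y0,y1,z,s,fish=False):
    # image: columns = +x, rows down = -y ; s m/px
    nx=int((x1-x0)/s);ny=int((y1-y0)/s)
    X,Y=np.meshgrid(x0+(np.arange(nx)+.5)*s,y1-(np.arange(ny)+.5)*s)
    uv=proj(p,np.c_[X.ravel(),Y.ravel(),np.full(X.size,z)],fish).astype(np.float32)
    return cv2.remap(p["frame"],uv[:,0].reshape(ny,nx),uv[:,1].reshape(ny,nx),cv2.INTER_CUBIC)
def save(im,n): cv2.imwrite(f"pics/{n}.png",im[:,:,::-1])
def rects(im,m,x0,y1,s,amin,amax):
    out=[]
    m=cv2.morphologyEx(m.astype(np.uint8),cv2.MORPH_OPEN,np.ones((5,5)))
    for c in cv2.findContours(m,cv2.RETR_EXTERNAL,cv2.CHAIN_APPROX_NONE)[0]:
        a=cv2.contourArea(c)*s*s*1e6
        if not amin<a<amax: continue
        (cx,cy),(w,h),an=cv2.minAreaRect(c)
        if w>h: w,h=h,w; an-=90
        # h = long side; angle of long axis from vertical(image) -> yaw from +y
        yaw=-an; yaw=(yaw+90)%180-90
        out.append((round(x0+cx*s,4),round(y1-cy*s,4),round(w*s*1e3,1),round(h*s*1e3,1),round(np.radians(yaw),3),round(a)))
    return out
E
python3 - <<'E'
from h import *
p=snap("wrist"); s=0.0005
im=rect(p,.36,.74,-.26,-.02,.005,s,True); save(im,"r1")
hsv=cv2.cvtColor(im,cv2.COLOR_RGB2HSV)
for x,y in [(.585,-.1),(.58,-.17),(.655,-.14),(.56,-.05)]:
    print(hsv[int((-.02-y)/s),int((x-.36)/s)])
m=(hsv[...,1]>150)&(hsv[...,0]>13)&(hsv[...,0]<25)
cv2.imwrite("pics/m1.png",m.astype(np.uint8)*255)
print(rects(im,m,.36,-.02,s,300,3000))
E
```

```text
[ 20 152 206]
[ 19 155 198]
[ 17  92 222]
[ 16  96 218]
[(0.6778, -0.1432, 17.5, 44.1, np.float64(-0.175), 595), (0.5902, -0.0927, 25.5, 31.5, np.float64(0.0), 490)]
```

View pics/r1.png

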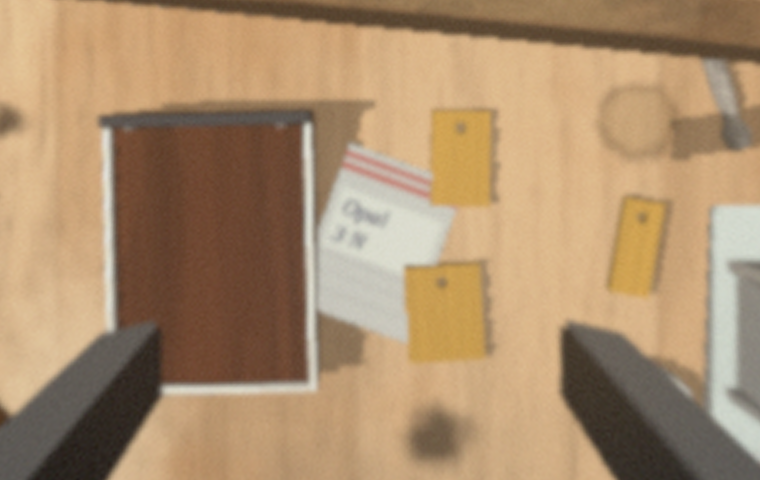

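View pics/m1.png

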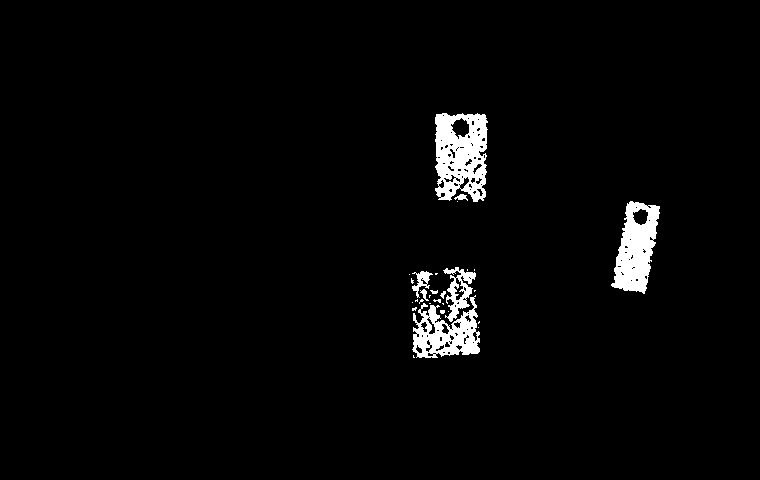

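```bash
python3 - <<'E'
from h import *
p=snap("wrist"); s=0.0005
im=rect(p,.36,.74,-.26,-.02,.005,s,True)
b=cv2.GaussianBlur(im,(0,0),3);hsv=cv2.cvtColor(b,cv2.COLOR_RGB2HSV)
m=(hsv[...,1]>125)&(hsv[...,0]>=16)&(hsv[...,0]<25)&(hsv[...,2]>150)
m[:100]=0
cv2.imwrite("pics/m2.png",m.astype(np.uint8)*255)
print(rects(im,m,.36,-.02,s,300,3000))
im=rect(p,.36,.56,-.26,-.06,.023,.0004,True); save(im,"r2")
E
```

```text
[(0.5824, -0.1762, 37.3, 48.0, np.float64(0.055), 1644), (0.6784, -0.1434, 21.6, 48.1, np.float64(-0.178), 981), (0.5905, -0.099, 29.0, 47.0, np.float64(0.0), 1306)]
```

View pics/r2.png

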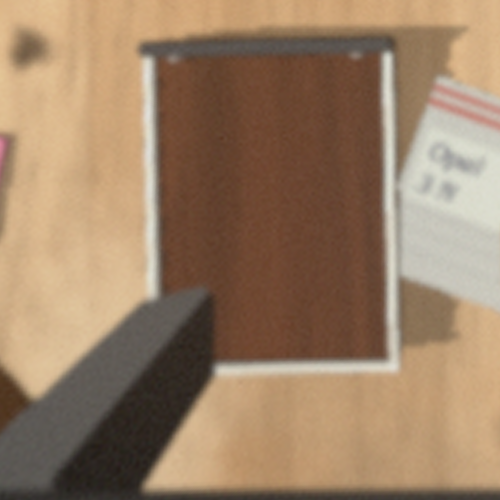

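View pics/m2.png

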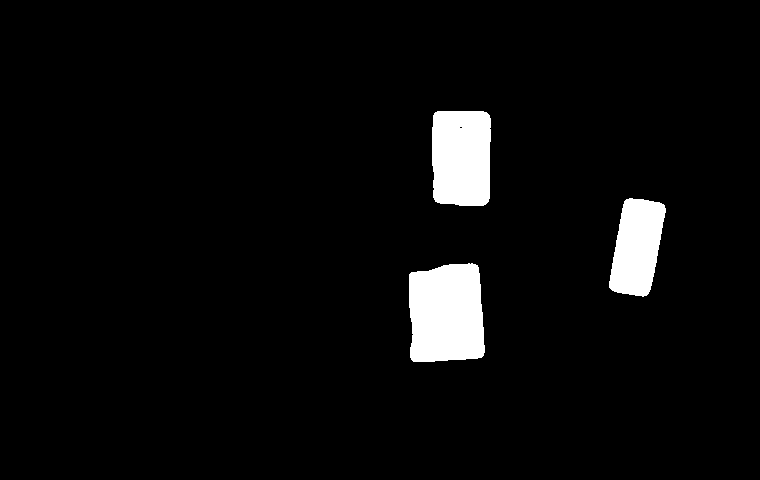

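```bash
cat >> h.py <<'E'
def trayfit(p,fish=True,guess=(.466,-.1455)):
    s=.0004;x0,y1=guess[0]-.08,guess[1]+.09
    im=rect(p,x0,x0+.16,y1-.18,y1,.023,s,fish)
    g=cv2.GaussianBlur(cv2.cvtColor(im,cv2.COLOR_RGB2GRAY).astype(np.float32),(0,0),2)
    def sub(v,sign):
        d=np.diff(v)*sign;i=int(np.argmax(d))
        if 0<i<len(d)-1:
            a,b,c=d[i-1:i+2]; i=i+.5*(a-c)/(a-2*b+c+1e-9)
        return i+1.0,d.max()
    def line(name,axis,lo,hi,w0,w1,sign):
        P=[]
        for k in np.arange(lo,hi,.002):
            if axis=='x': # scan along x at y=k
                r=int((y1-k)/s); a=int((w0-x0)/s);b=int((w1-x0)/s); i,st=sub(g[r,a:b],sign); P.append((k,x0+(a+i)*s))
            else:
                c=int((k-x0)/s); a=int((y1-w1)/s);b=int((y1-w0)/s); i,st=sub(g[a:b,c],sign); P.append((k,y1-(a+i)*s))
        P=np.array(P); v=cv2.fitLine(P.astype(np.float32)*1000,cv2.DIST_HUBER,0,.01,.01).ravel()
        print(name,"slope",round(float(v[1]/v[0]),4),"at0",round(float(v[3]/1e3+v[1]/v[0]*((guess[1] if axis=='x' else guess[0])-v[2]/1e3)),4),"std",P[:,1].std().round(4))
    cx,cy=guess
    line("R outer? white->bench/tray",'x',cy-.03,cy+.05,cx+.040,cx+.0495,+1)   # brown->white inner
    line("L inner",'x',cy-.0,cy+.05,cx-.052,cx-.040,-1)
    line("bot inner",'y',cx-.015,cx+.04,cy-.069,cy-.056,+1)
    line("stop inner(top z)",'y',cx-.035,cx+.035,cy+.055,cy+.068,+1)
E
python3 - <<'E'
from h import *
p=snap("wrist"); trayfit(p)
E
```

```text
R outer? white->bench/tray slope -0.0249 at0 0.5141 std 0.0006
L inner slope -0.0219 at0 0.4227 std 0.0003
bot inner slope 0.0305 at0 -0.2054 std 0.0005
stop inner(top z) slope -0.1077 at0 -0.0813 std 0.004
```

```bash
python3 -m inch '[{"grip":0.65,"dx":-1,"dy":0.9,"dz":0.2,"rx":0,"ry":0,"rz":-0.5},{"grip":0.65,"dx":-0.9,"dy":0.75,"dz":1,"rx":0,"ry":0,"rz":0},{"grip":0.65,"dx":0,"dy":0,"dz":1,"rx":0,"ry":0,"rz":0},{"grip":0.65,"dx":0,"dy":0,"dz":1,"rx":0,"ry":0,"rz":0},{"grip":0.65,"dx":0,"dy":0,"dz":1,"rx":0,"ry":0,"rz":0},{"grip":0.65,"dx":0,"dy":0,"dz":1,"rx":0,"ry":0,"rz":0},{"grip":0.65,"dx":0,"dy":0,"dz":0.9,"rx":0,"ry":0,"rz":0},{"grip":0.65,"dx":0,"dy":0,"dz":0,"rx":0,"ry":0,"rz":0}]'; python3 - <<'E'
from h import *
obs(); move_to(.582,-.176,.0155,1.616); p=snap("wrist","w2")
E
```

```text
time: 3.1
tool_pos: [0.589, -0.1644, 0.0635]
ee_rot: [3.137, -0.002, 1.634]
wrist_force: [0.5, 0.4, -0.2]
width: 0.0609
t 3.1 tcp [ 0.589  -0.1644  0.0635] rpy [ 3.1369e+00 -2.1000e-03  1.6338e+00] F [ 0.5  0.4 -0.2] w 0.0609
d [-0.45 -0.32  1.92] rv [ 0.05 -0.02  0.2 ]
```

View pics/w2.png

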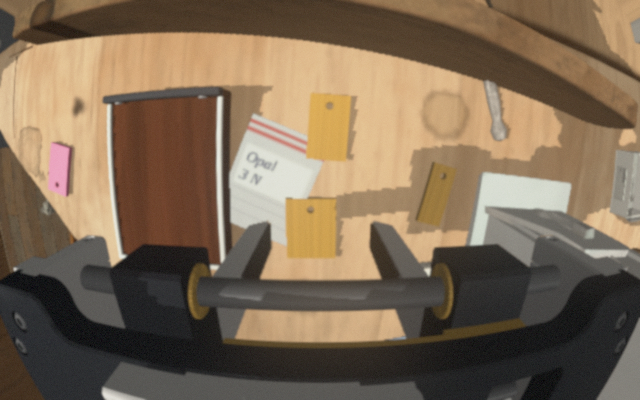

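```bash
cat >> h.py <<'E'
def plates(p,fish=True,box=(.52,.72,-.24,-.05),z=.005,sth=125,save_as=None,s=.0004):
    x0,x1,y0,y1=box
    im=rect(p,x0,x1,y0,y1,z,s,fish)
    hsv=cv2.cvtColor(cv2.GaussianBlur(im,(0,0),2.5),cv2.COLOR_RGB2HSV)
    m=(hsv[...,1]>sth)&(hsv[...,0]>=16)&(hsv[...,0]<26)&(hsv[...,2]>90)
    if save_as: save(im,save_as)
    r=rects(im,m,x0,y1,s,300,4000); print(*r,sep="\n"); return r
E
python3 - <<'E'
from h import *
p=snap("wrist"); plates(p,save_as="r3"); trayfit(p,True,(.4684,-.1424))
E
python3 -m inch '[{"grip":0.65,"dx":-0.45,"dy":-0.32,"dz":0.7,"rx":0,"ry":0,"rz":0.2},{"grip":0.65,"dx":0,"dy":0,"dz":0,"rx":0,"ry":0,"rz":0}]'; python3 -c "
from h import *
obs(); move_to(.582,-.176,.0155,1.616)"
```

```text
(0.5824, -0.1763, 37.9, 48.2, np.float64(0.062), 1715)
(0.6783, -0.1436, 20.9, 47.5, np.float64(-0.178), 947)
(0.5908, -0.099, 28.8, 47.6, np.float64(0.0), 1321)
R outer? white->bench/tray slope -0.0187 at0 0.5144 std 0.0004
L inner slope -0.0197 at0 0.4227 std 0.0003
bot inner slope 0.0022 at0 -0.2058 std 0.0033
stop inner(top z) slope 0.0239 at0 -0.0824 std 0.0008
time: 3.45
tool_pos: [0.5846, -0.1781, 0.0501]
ee_rot: [3.128, 0.002, 1.616]
wrist_force: [-0.0, 0.1, -0.2]
width: 0.061
t 3.45 tcp [ 0.5846 -0.1781  0.0501] rpy [3.1284e+00 2.0000e-03 1.6156e+00] F [-0.   0.1 -0.2] w 0.061
d [ 0.09 -0.12  1.38] rv [ 0.15  0.02 -0.  ]
```

View pics/r3.png

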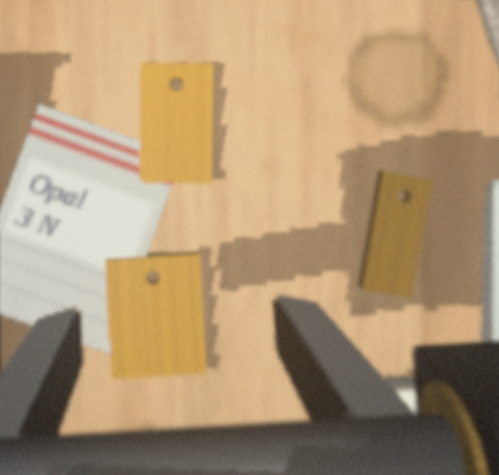

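```bash
python3 -m inch '[{"grip":0.65,"dx":0.09,"dy":-0.1,"dz":0.6,"rx":0.15,"ry":0,"rz":-0.1},{"grip":0.65,"dx":0,"dy":0,"dz":0.5,"rx":0,"ry":0,"rz":0},{"grip":0.65,"dx":0,"dy":0,"dz":0,"rx":0,"ry":0,"rz":0}]'; python3 -c "
from h import *
obs(); move_to(.5824,-.176,.0155,1.626)"
```

```text
time: 3.82
tool_pos: [0.5821, -0.1763, 0.0212]
ee_rot: [3.142, 0.002, 1.624]
wrist_force: [0.6, 1.0, 0.5]
width: 0.0609
t 3.83 tcp [ 0.5821 -0.1763  0.0212] rpy [3.1415e+00 2.2000e-03 1.6241e+00] F [0.6 1.  0.5] w 0.0609
d [0.01 0.01 0.23] rv [ 0.    0.03 -0.02]
```

```bash
python3 -m inch '[{"grip":0.65,"dx":0,"dy":0,"dz":0.22,"rx":0,"ry":0,"rz":0},{"grip":0.3,"dx":0,"dy":0,"dz":0,"rx":0,"ry":0,"rz":0},{"grip":0.3,"dx":0,"dy":0,"dz":0,"rx":0,"ry":0,"rz":0},{"grip":0.3,"dx":0,"dy":0,"dz":0,"rx":0,"ry":0,"rz":0},{"grip":0.3,"dx":0,"dy":0,"dz":0,"rx":0,"ry":0,"rz":0}]'; python3 -c "
from h import *
obs(); move_to(.5824,-.176,.0155,1.626)"
```

```text
time: 4.45
tool_pos: [0.5828, -0.1763, 0.016]
ee_rot: [3.14, 0.003, 1.624]
wrist_force: [-0.2, 0.4, -0.6]
width: 0.0369
t 4.45 tcp [ 0.5828 -0.1763  0.016 ] rpy [3.1402e+00 2.7000e-03 1.6244e+00] F [-0.2  0.4 -0.6] w 0.0369
d [ 0.01 -0.02  0.02] rv [ 0.02  0.03 -0.02]
```

```bash
python3 -m inch '[{"grip":0.2,"dx":0,"dy":0,"dz":-1,"rx":0,"ry":0,"rz":0},{"grip":0.2,"dx":0,"dy":0,"dz":-1,"rx":0,"ry":0,"rz":0},{"grip":0.2,"dx":0,"dy":0,"dz":-0.4,"rx":0,"ry":0,"rz":0},{"grip":0.2,"dx":0,"dy":0,"dz":0,"rx":0,"ry":0,"rz":0}]'; python3 -c "
from h import *
obs(); move_to(.4679,-.108,.068,1.592); p=snap('wrist','w3'); p=snap('side');crop(p,220,120,440,290,3.5,'s3')"
```

```text
time: 4.95
tool_pos: [0.5819, -0.1758, 0.0764]
ee_rot: [-3.141, 0.002, 1.624]
wrist_force: [-0.0, 0.1, -0.2]
width: 0.0371
t 4.95 tcp [ 0.5819 -0.1758  0.0764] rpy [-3.1408e+00  1.7000e-03  1.6244e+00] F [-0.   0.1 -0.2] w 0.0371
d [ 2.95 -4.41  0.33] rv [-0.01  0.02  0.37]
```

View pics/w3.png

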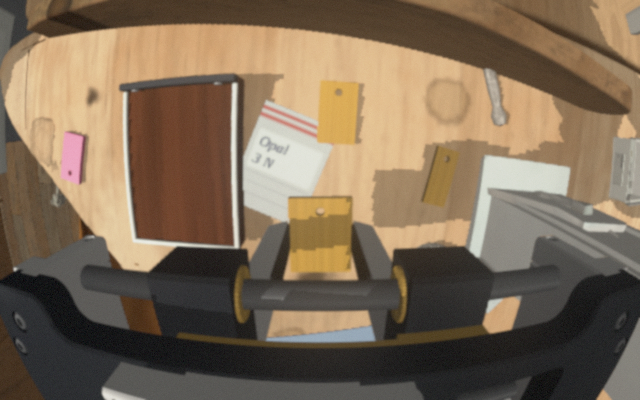

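View pics/s3.png

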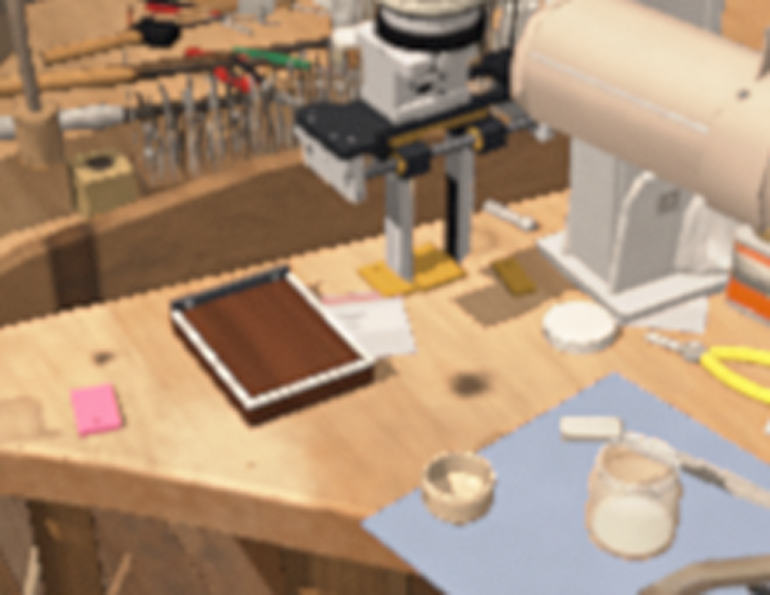

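```bash
python3 -m inch '[{"grip":0.2,"dx":0.5,"dy":-0.9,"dz":0,"rx":0,"ry":0,"rz":0.1},{"grip":0.2,"dx":0.5,"dy":-0.9,"dz":0,"rx":0,"ry":0,"rz":0.1},{"grip":0.2,"dx":0.6,"dy":-0.9,"dz":0,"rx":0,"ry":0,"rz":0.1},{"grip":0.2,"dx":0.6,"dy":-0.9,"dz":0,"rx":0,"ry":0,"rz":0.1},{"grip":0.2,"dx":0.5,"dy":-0.7,"dz":0,"rx":0,"ry":0,"rz":0},{"grip":0.2,"dx":0,"dy":0,"dz":0,"rx":0,"ry":0,"rz":0}]'; python3 -c "
from h import *
obs(); move_to(.4678,-.110,.050,1.592); p=snap('wrist','w4');  trayfit(p,True,(.4684,-.1424))"
```

```text
time: 5.8
tool_pos: [0.4638, -0.1089, 0.0673]
ee_rot: [-3.126, -0.004, 1.588]
wrist_force: [1.1, -0.0, -1.0]
width: 0.0369
t 5.8 tcp [ 0.4638 -0.1089  0.0673] rpy [-3.1259 -0.0042  1.5877] F [ 1.1 -0.  -1. ] w 0.0369
d [-0.05  0.17  0.69] rv [-0.18 -0.05 -0.05]
R outer? white->bench/tray slope -0.0001 at0 0.5137 std 0.0018
L inner slope 0.0122 at0 0.4209 std 0.0031
bot inner slope 0.0204 at0 -0.2052 std 0.0003
stop inner(top z) slope 0.0202 at0 -0.077 std 0.0004
```

View pics/w4.png

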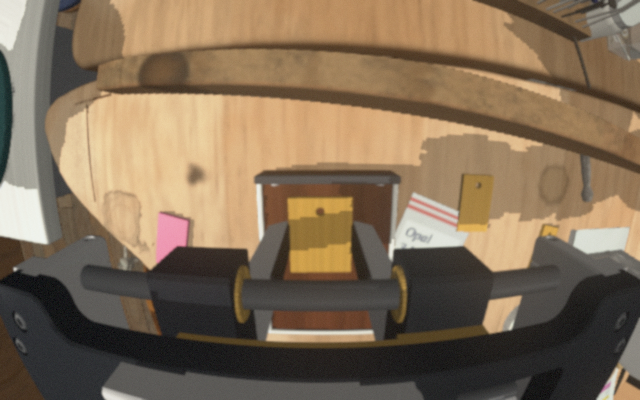

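```bash
python3 -m inch '[{"grip":0.2,"dx":-0.1,"dy":0.17,"dz":0.5,"rx":-0.18,"ry":-0.05,"rz":-0.04},{"grip":0.2,"dx":0,"dy":0,"dz":0.3,"rx":0,"ry":0,"rz":0},{"grip":0.2,"dx":0,"dy":0,"dz":0,"rx":0,"ry":0,"rz":0}]'; python3 -c "
from h import *
obs(); move_to(.4678,-.110,.0362,1.591); p=snap('wrist');crop(p,220,150,440,350,3.5,'w5')"
```

```text
time: 6.22
tool_pos: [0.4705, -0.1131, 0.0463]
ee_rot: [3.14, 0.001, 1.59]
wrist_force: [0.0, -0.2, -0.3]
width: 0.0375
t 6.22 tcp [ 0.4705 -0.1131  0.0463] rpy [3.1402e+00 1.1000e-03 1.5902e+00] F [ 0.  -0.2 -0.3] w 0.0375
d [ 0.13 -0.11  0.4 ] rv [ 0.02  0.01 -0.01]
```

View pics/w5.png

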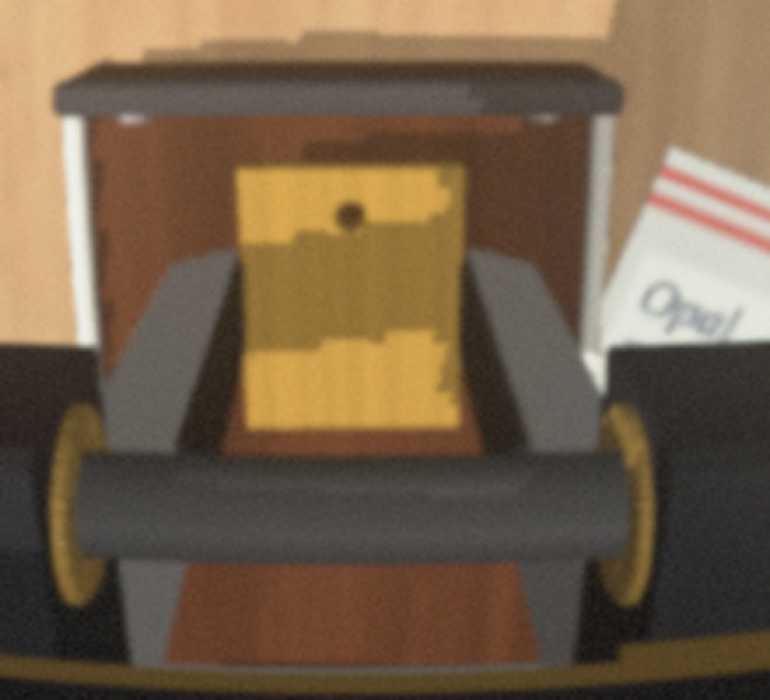

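```bash
python3 -m inch '[{"grip":0.2,"dx":0,"dy":-0.11,"dz":0.36,"rx":0,"ry":0,"rz":0},{"grip":0.2,"dx":0,"dy":0,"dz":0,"rx":0,"ry":0,"rz":0}]'; python3 -c "
from h import *
obs(); move_to(.4678,-.1055,.0362,1.591)"
```

```text
time: 6.52
tool_pos: [0.4683, -0.1136, 0.0374]
ee_rot: [3.139, 0.002, 1.59]
wrist_force: [-0.9, -0.1, -1.2]
width: 0.0374
t 6.53 tcp [ 0.4683 -0.1136  0.0374] rpy [3.1392e+00 1.6000e-03 1.5901e+00] F [-0.9 -0.1 -1.2] w 0.0374
d [ 0.32 -0.02  0.05] rv [ 0.03  0.02 -0.01]
```

```bash
python3 -m inch '[{"grip":0.2,"dx":0.25,"dy":-0.02,"dz":0.01,"rx":0,"ry":0,"rz":0},{"grip":0.2,"dx":0,"dy":0,"dz":0,"rx":0,"ry":0,"rz":0}]'; python3 -m inch '[{"grip":0.2,"dx":0.06,"dy":0,"dz":0,"rx":0,"ry":0,"rz":0}]';python3 -m inch '[{"grip":0.2,"dx":0.06,"dy":0,"dz":0,"rx":0,"ry":0,"rz":0}]'
```

```text
time: 6.78
tool_pos: [0.4679, -0.107, 0.0374]
ee_rot: [3.139, 0.002, 1.59]
wrist_force: [-0.1, -1.1, -0.7]
width: 0.0371
time: 6.9
tool_pos: [0.468, -0.1054, 0.0377]
ee_rot: [3.138, 0.002, 1.59]
wrist_force: [-1.0, -2.9, -0.3]
width: 0.037
time: 7.02
tool_pos: [0.468, -0.1053, 0.038]
ee_rot: [3.138, 0.006, 1.59]
wrist_force: [-0.7, -6.2, -1.2]
width: 0.0369
```

```bash
python3 -m inch '[{"grip":0.2,"dx":0,"dy":0,"dz":0.07,"rx":0.03,"ry":0.06,"rz":0},{"grip":0.55,"dx":0,"dy":0,"dz":0,"rx":0,"ry":0,"rz":0},{"grip":0.55,"dx":0,"dy":0,"dz":0,"rx":0,"ry":0,"rz":0},{"grip":0.55,"dx":0,"dy":0,"dz":-0.6,"rx":0,"ry":0,"rz":0},{"grip":0.55,"dx":0,"dy":0,"dz":-1,"rx":0,"ry":0,"rz":0},{"grip":0.55,"dx":0,"dy":0,"dz":-0.8,"rx":0,"ry":0,"rz":0},{"grip":0.55,"dx":0,"dy":0,"dz":0,"rx":0,"ry":0,"rz":0}]'; python3 -c "
from h import *
obs(); p=snap('wrist','w6'); plates(p,box=(.42,.52,-.21,-.06),z=.025,save_as='r6'); plates(p); print(proj(p,[[.68,-.14,0]],True))
move_to(.591,-.107,.0155,1.571)"
```

```text
time: 7.9
tool_pos: [0.4692, -0.104, 0.1013]
ee_rot: [3.137, -0.003, 1.591]
wrist_force: [-0.2, -0.1, -0.5]
width: 0.052
t 7.9 tcp [ 0.4692 -0.104   0.1013] rpy [ 3.1369e+00 -2.8000e-03  1.5905e+00] F [-0.2 -0.1 -0.5] w 0.052
(0.4681, -0.1063, 40.4, 48.6, np.float64(0.023), 1914)
(0.6775, -0.1437, 23.9, 49.9, np.float64(-0.185), 1106)
(0.59, -0.099, 29.6, 47.6, np.float64(0.0), 1346)
[[516.03422707 236.62437173]]
d [-0.24  4.89  3.4 ] rv [ 0.03 -0.04  0.22]
```

View pics/w6.png

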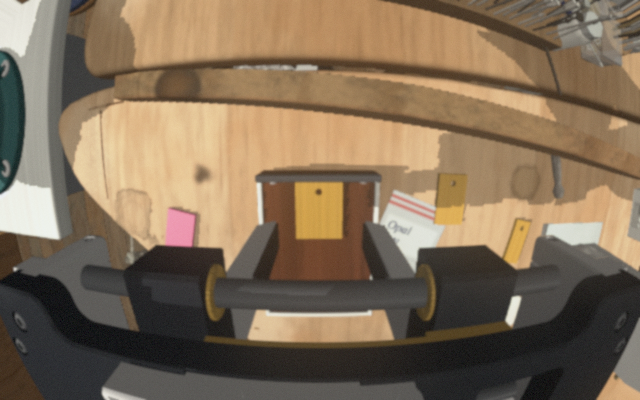

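View pics/r6.png

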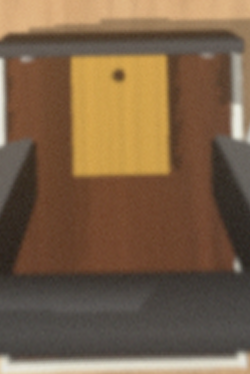

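```bash
python3 -m inch '[{"grip":0.5,"dx":0,"dy":1,"dz":0,"rx":0,"ry":0,"rz":0.1},{"grip":0.5,"dx":0,"dy":1,"dz":0,"rx":0,"ry":0,"rz":0.1},{"grip":0.5,"dx":0,"dy":1,"dz":0,"rx":0,"ry":0,"rz":0},{"grip":0.5,"dx":-0.1,"dy":1,"dz":0.3,"rx":0,"ry":0,"rz":0},{"grip":0.5,"dx":-0.14,"dy":0.8,"dz":0.7,"rx":0,"ry":0,"rz":0},{"grip":0.5,"dx":0,"dy":0,"dz":0.4,"rx":0,"ry":0,"rz":0},{"grip":0.5,"dx":0,"dy":0,"dz":0,"rx":0,"ry":0,"rz":0}]'; python3 -c "
from h import *
obs(); p=snap('wrist'); plates(p)
move_to(.5905,-.107,.0155,1.571)"
```

```text
time: 8.82
tool_pos: [0.5874, -0.1069, 0.0576]
ee_rot: [-3.133, -0.008, 1.573]
wrist_force: [1.4, -0.5, 0.3]
width: 0.0468
t 8.82 tcp [ 0.5874 -0.1069  0.0576] rpy [-3.1333 -0.0076  1.5726] F [ 1.4 -0.5  0.3] w 0.0468
(0.5903, -0.0985, 28.7, 47.8, np.float64(-0.013), 1315)
d [-0.01  0.13  1.71] rv [-0.08 -0.08  0.02]
```

```bash
python3 -m inch '[{"grip":0.5,"dx":0,"dy":0.11,"dz":0.9,"rx":-0.08,"ry":-0.08,"rz":0.05},{"grip":0.5,"dx":0,"dy":0,"dz":0.4,"rx":0,"ry":0,"rz":0},{"grip":0.5,"dx":0,"dy":0,"dz":0,"rx":0,"ry":0,"rz":0}]'; python3 -c "
from h import *
obs()
move_to(.5903,-.107,.0155,1.565)"
```

```text
time: 9.25
tool_pos: [0.5901, -0.107, 0.0277]
ee_rot: [3.138, 0.001, 1.568]
wrist_force: [0.2, -0.3, 0.3]
width: 0.047
t 9.25 tcp [ 0.5901 -0.107   0.0277] rpy [3.1384e+00 7.0000e-04 1.5679e+00] F [ 0.2 -0.3  0.3] w 0.047
d [0.   0.01 0.49] rv [0.04 0.01 0.03]
```

```bash
python3 -m inch '[{"grip":0.5,"dx":0,"dy":0,"dz":0.47,"rx":0.04,"ry":0,"rz":0.03},{"grip":0.5,"dx":0,"dy":0,"dz":0,"rx":0,"ry":0,"rz":0},{"grip":0.15,"dx":0,"dy":0,"dz":0,"rx":0,"ry":0,"rz":0},{"grip":0.15,"dx":0,"dy":0,"dz":0,"rx":0,"ry":0,"rz":0},{"grip":0.15,"dx":0,"dy":0,"dz":0,"rx":0,"ry":0,"rz":0},{"grip":0.15,"dx":0,"dy":0,"dz":0,"rx":0,"ry":0,"rz":0}]'; python3 -c "
from h import *
obs()
move_to(.5903,-.107,.0155,1.565)"
```

```text
time: 10.0
tool_pos: [0.5914, -0.1076, 0.0179]
ee_rot: [3.138, 0.002, 1.565]
wrist_force: [-0.5, 0.3, -1.7]
width: 0.0273
t 10.0 tcp [ 0.5914 -0.1076  0.0179] rpy [3.1382e+00 1.7000e-03 1.5649e+00] F [-0.5  0.3 -1.7] w 0.0273
d [ 0.02 -0.04  0.1 ] rv [ 0.04  0.02 -0.  ]
```

```bash
python3 -m inch '[{"grip":0.45,"dx":0,"dy":0,"dz":0,"rx":0,"ry":0,"rz":0},{"grip":0.45,"dx":0,"dy":0,"dz":0.09,"rx":0.04,"ry":0,"rz":0},{"grip":0.45,"dx":0,"dy":0,"dz":0,"rx":0,"ry":0,"rz":0}]'; python3 -c "
from h import *
obs()
move_to(.5903,-.107,.0155,1.565)"
```

```text
time: 10.38
tool_pos: [0.5916, -0.1076, 0.0157]
ee_rot: [3.142, 0.002, 1.565]
wrist_force: [-0.2, -0.1, -0.3]
width: 0.0423
t 10.38 tcp [ 0.5916 -0.1076  0.0157] rpy [3.1415e+00 1.8000e-03 1.5649e+00] F [-0.2 -0.1 -0.3] w 0.0423
d [ 0.02 -0.05  0.01] rv [ 0.    0.02 -0.  ]
```

```bash
python3 -m inch '[{"grip":0.15,"dx":0,"dy":0,"dz":0,"rx":0,"ry":0,"rz":0},{"grip":0.15,"dx":0,"dy":0,"dz":0,"rx":0,"ry":0,"rz":0},{"grip":0.15,"dx":0,"dy":0,"dz":0,"rx":0,"ry":0,"rz":0},{"grip":0.15,"dx":0,"dy":0,"dz":0,"rx":0,"ry":0,"rz":0}]';python3 -m inch '[{"grip":0.15,"dx":0,"dy":0,"dz":-1,"rx":0,"ry":0,"rz":0},{"grip":0.15,"dx":0,"dy":0,"dz":-1,"rx":0,"ry":0,"rz":0},{"grip":0.15,"dx":0,"dy":0,"dz":-0.4,"rx":0,"ry":0,"rz":0},{"grip":0.15,"dx":0,"dy":0,"dz":0,"rx":0,"ry":0,"rz":0}]';  python3 -c "
from h import *
obs(); p=snap('wrist');crop(p,220,150,440,350,3.5,'w7');plates(p,z=.064)
p=snap('side');crop(p,260,120,400,250,5,'s7')"
```

```text
time: 10.88
tool_pos: [0.5916, -0.1076, 0.0157]
ee_rot: [3.141, 0.002, 1.565]
wrist_force: [-0.6, -0.8, -0.3]
width: 0.0282
time: 11.38
tool_pos: [0.5904, -0.1072, 0.0753]
ee_rot: [-3.138, 0.001, 1.565]
wrist_force: [-0.5, -0.0, -0.4]
width: 0.0278
t 11.38 tcp [ 0.5904 -0.1072  0.0753] rpy [-3.1382e+00  9.0000e-04  1.5649e+00] F [-0.5 -0.  -0.4] w 0.0278
(0.5902, -0.0984, 30.0, 48.0, np.float64(0.0), 1352)
```

View pics/w7.png

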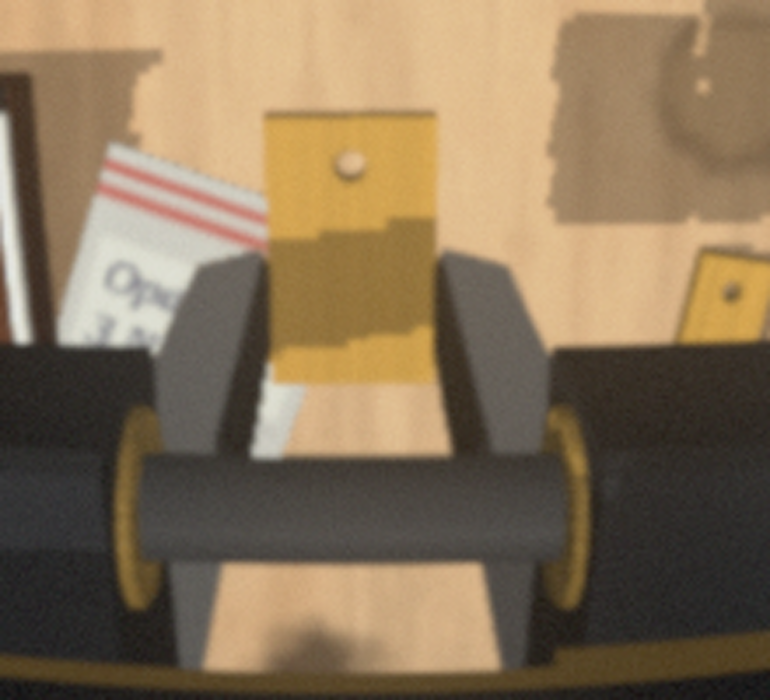

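View pics/s7.png

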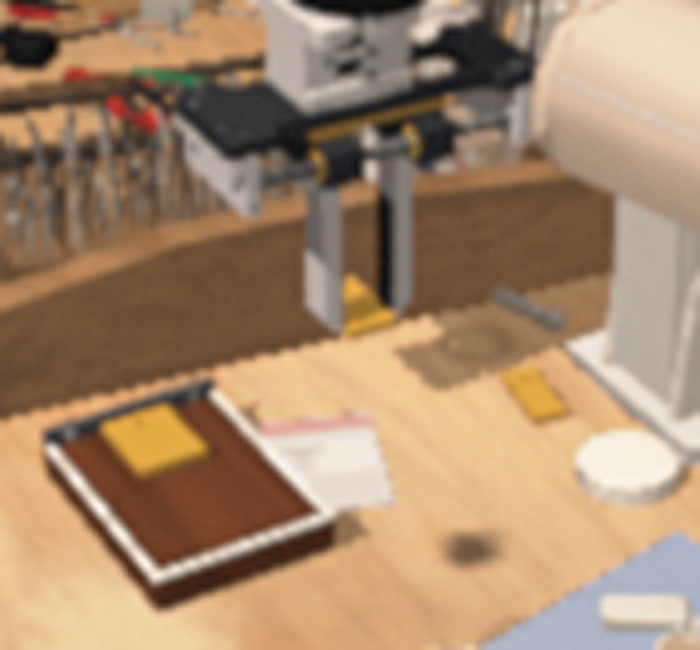

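```bash
python3 -m inch '[{"grip":0.15,"dx":-0.3,"dy":-1,"dz":0,"rx":0,"ry":0,"rz":-0.15},{"grip":0.15,"dx":-0.3,"dy":-1,"dz":0,"rx":0,"ry":0,"rz":-0.15},{"grip":0.15,"dx":-0.3,"dy":-1,"dz":0,"rx":0,"ry":0,"rz":0},{"grip":0.15,"dx":-0.4,"dy":-1,"dz":0,"rx":0,"ry":0,"rz":0},{"grip":0.15,"dx":-0.35,"dy":-0.8,"dz":0,"rx":0,"ry":0,"rz":0},{"grip":0.15,"dx":0,"dy":0,"dz":0,"rx":0,"ry":0.9,"rz":0},{"grip":0.15,"dx":0,"dy":0,"dz":0,"rx":0,"ry":0.88,"rz":0},{"grip":0.15,"dx":0,"dy":0,"dz":0,"rx":0,"ry":0,"rz":0}]'; cat >> h.py <<'E'
def tilt_to(x,y,z,yaw,th):
    o=robot.get_obs(); Rm=R.from_euler('xyz',o["ee_rot"]); T=R.from_euler('xyz',[np.pi,0,yaw])*R.from_rotvec([0,th,0])
    d=Rm.inv().apply(np.array([x,y,z])-o["tool_pos"])/0.025
    print("d",d.round(2),"rv",(np.degrees((Rm.inv()*T).as_rotvec())/5).round(2))
E
python3 -c "
from h import *
obs(); tilt_to(.4686,-.1488,.055,1.591,.155)
p=snap('wrist');crop(p,220,150,440,350,3.5,'w8')"
```

```text
time: 12.48
tool_pos: [0.4604, -0.1479, 0.0645]
ee_rot: [-3.119, -0.166, 1.589]
wrist_force: [-0.5, -0.8, -0.4]
width: 0.0282
t 12.47 tcp [ 0.4604 -0.1479  0.0645] rpy [-3.1192 -0.1663  1.5894] F [-0.5 -0.8 -0.4] w 0.0282
d [-0.1   0.33  0.36] rv [-0.25 -0.13 -0.02]
```

View pics/w8.png

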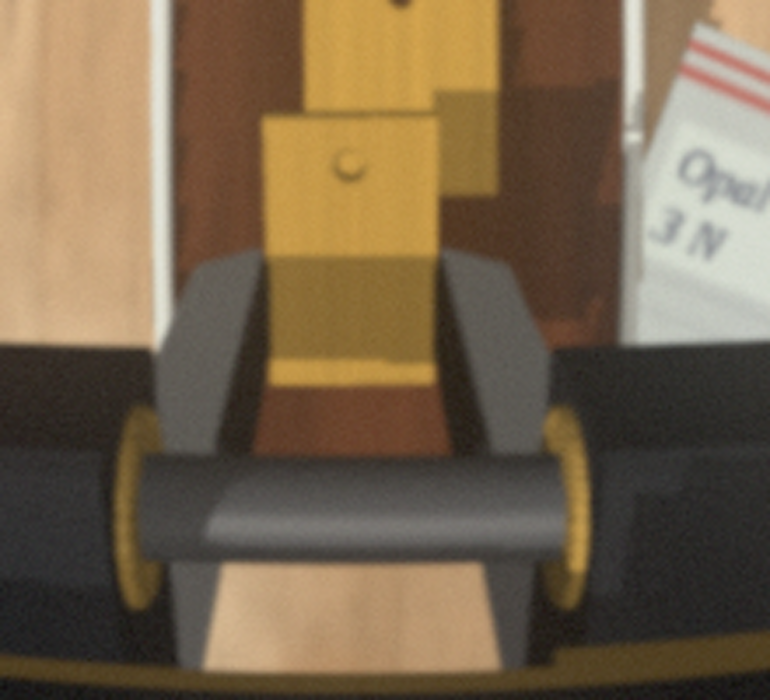

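```bash
python3 -m inch '[{"grip":0.15,"dx":-0.1,"dy":0.33,"dz":0.2,"rx":-0.25,"ry":-0.13,"rz":0},{"grip":0.15,"dx":0,"dy":0,"dz":0,"rx":0,"ry":0,"rz":0}]'; 
python3 -c "
from h import *
obs(); tilt_to(.4686,-.1488,.039,1.591,.155)
p=snap('wrist');crop(p,220,150,440,350,3.5,'w9')"
```

```text
time: 12.78
tool_pos: [0.4689, -0.1479, 0.058]
ee_rot: [-3.141, -0.153, 1.592]
wrist_force: [0.4, -0.0, -1.1]
width: 0.028
t 12.78 tcp [ 0.4689 -0.1479  0.058 ] rpy [-3.1415 -0.1534  1.5917] F [ 0.4 -0.  -1.1] w 0.028
d [-0.15 -0.01  0.75] rv [-0.    0.02  0.01]
```

View pics/w9.png

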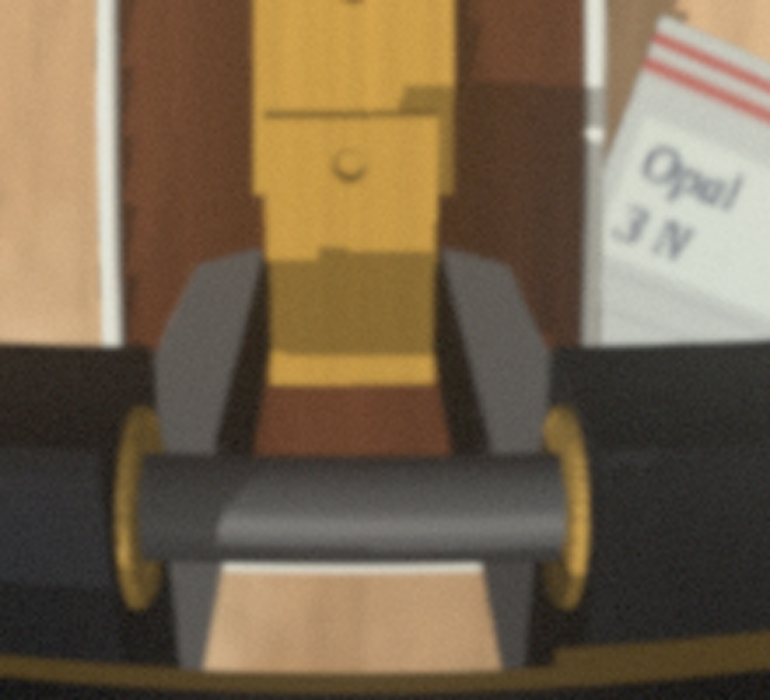

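```bash
python3 -m inch '[{"grip":0.15,"dx":-0.13,"dy":0,"dz":0.6,"rx":0,"ry":0,"rz":0},{"grip":0.15,"dx":0,"dy":0,"dz":0,"rx":0,"ry":0,"rz":0}]'; 
python3 -c "
from h import *
obs(); tilt_to(.4686,-.1488,.038,1.591,.155)"
```

```text
time: 13.08
tool_pos: [0.4689, -0.1482, 0.0418]
ee_rot: [-3.141, -0.153, 1.593]
wrist_force: [-0.8, 0.5, -1.3]
width: 0.0282
t 13.07 tcp [ 0.4689 -0.1482  0.0418] rpy [-3.1414 -0.153   1.593 ] F [-0.8  0.5 -1.3] w 0.0282
d [-0.05 -0.01  0.15] rv [-0.01  0.02  0.02]
```

```bash
python3 -m inch '[{"grip":0.15,"dx":-0.05,"dy":0,"dz":0.15,"rx":0,"ry":0,"rz":0.02},{"grip":0.15,"dx":0,"dy":0,"dz":0,"rx":0,"ry":0,"rz":0}]'; 
python3 -c "
from h import *
obs(); tilt_to(.4686,-.1488,.0378,1.591,.155)
p=snap('wrist');crop(p,220,100,440,350,3,'w10')
p=snap('side');crop(p,260,160,380,270,5,'s10')"
```

```text
time: 13.32
tool_pos: [0.4692, -0.149, 0.0379]
ee_rot: [3.141, -0.153, 1.591]
wrist_force: [0.5, 0.5, -0.0]
width: 0.0283
t 13.32 tcp [ 0.4692 -0.149   0.0379] rpy [ 3.1415 -0.1526  1.5913] F [ 0.5  0.5 -0. ] w 0.0283
d [ 0.01 -0.03  0.01] rv [0.   0.03 0.  ]
```

View pics/w10.png

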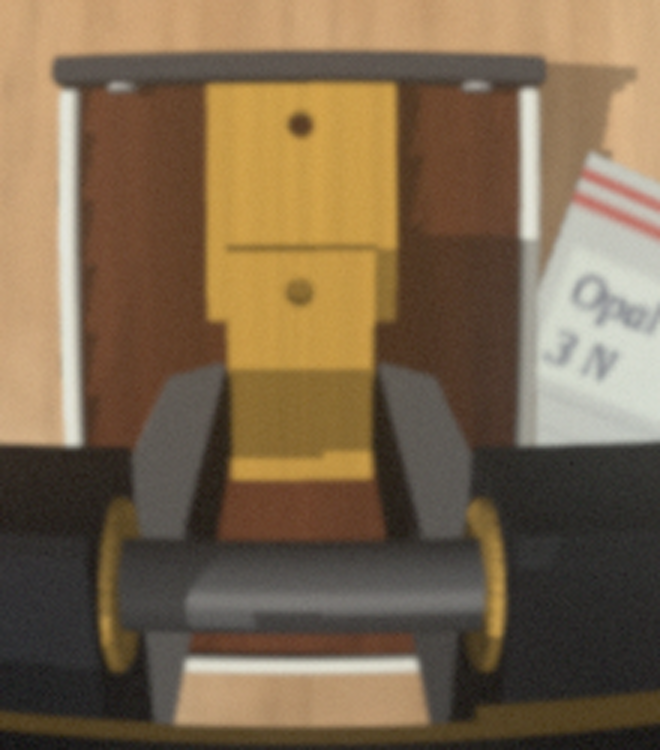

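View pics/s10.png

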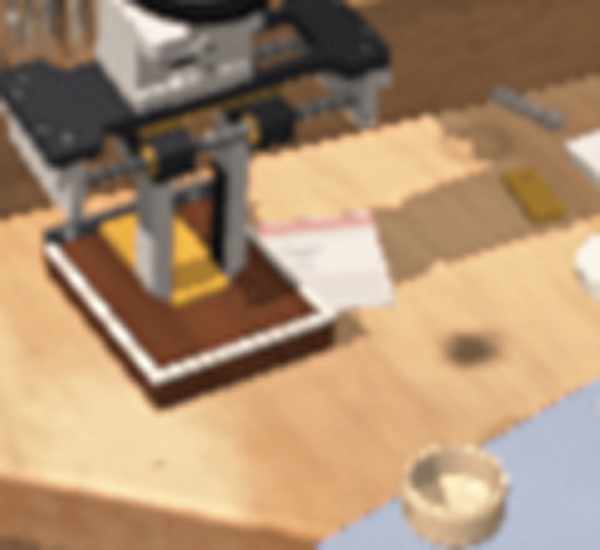

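```bash
python3 -m inch '[{"grip":0.15,"dx":0,"dy":-0.03,"dz":0.02,"rx":0,"ry":0,"rz":0},{"grip":0.15,"dx":0,"dy":0,"dz":0.02,"rx":0,"ry":0,"rz":0},{"grip":0.4,"dx":0,"dy":0,"dz":0,"rx":0,"ry":0,"rz":0},{"grip":0.4,"dx":0,"dy":0,"dz":0,"rx":0,"ry":0,"rz":0},{"grip":0.5,"dx":0,"dy":0,"dz":-0.6,"rx":0,"ry":0,"rz":0},{"grip":0.5,"dx":0,"dy":0,"dz":-1,"rx":0,"ry":0,"rz":0},{"grip":0.5,"dx":0,"dy":0,"dz":-1,"rx":0,"ry":-0.9,"rz":0},{"grip":0.5,"dx":0,"dy":0,"dz":0,"rx":0,"ry":-0.85,"rz":0},{"grip":0.5,"dx":0,"dy":0,"dz":0,"rx":0,"ry":0,"rz":0}]'; 
python3 -c "
from h import *
obs(); 
p=snap('wrist','w11')
p=snap('side');crop(p,260,160,380,270,5,'s11')"
```

```text
time: 14.55
tool_pos: [0.4699, -0.1606, 0.1083]
ee_rot: [3.137, 0.006, 1.59]
wrist_force: [-0.5, 0.9, -1.2]
width: 0.047
t 14.55 tcp [ 0.4699 -0.1606  0.1083] rpy [3.1368 0.0059 1.5897] F [-0.5  0.9 -1.2] w 0.047
```

View pics/w11.png

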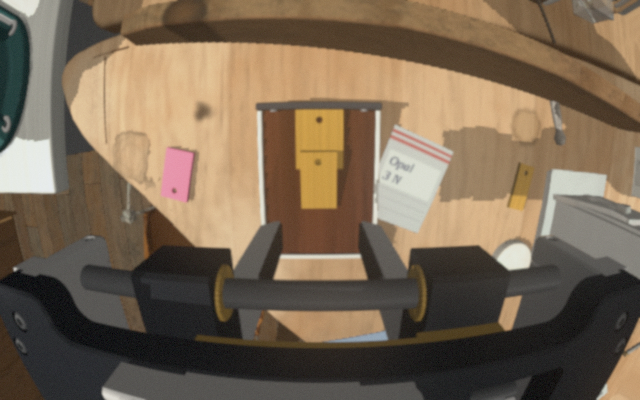

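View pics/s11.png

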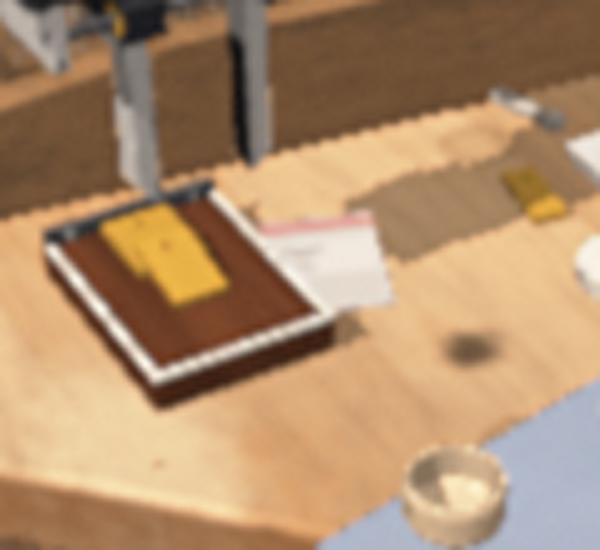

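```bash
python3 -c "
from h import *
p=snap('wrist')
for z in (.025,.032):
    im=rect(p,.42,.52,-.22,-.07,z,.0002,True); save(im,'r11_%d'%(z*1000))
print(plates(p,box=(.42,.52,-.21,-.05),z=.025))
"
```

```text
(0.468, -0.1222, 40.8, 82.0, np.float64(0.0), 2976)
[(0.468, -0.1222, 40.8, 82.0, np.float64(0.0), 2976)]
```

View pics/r11_25.png

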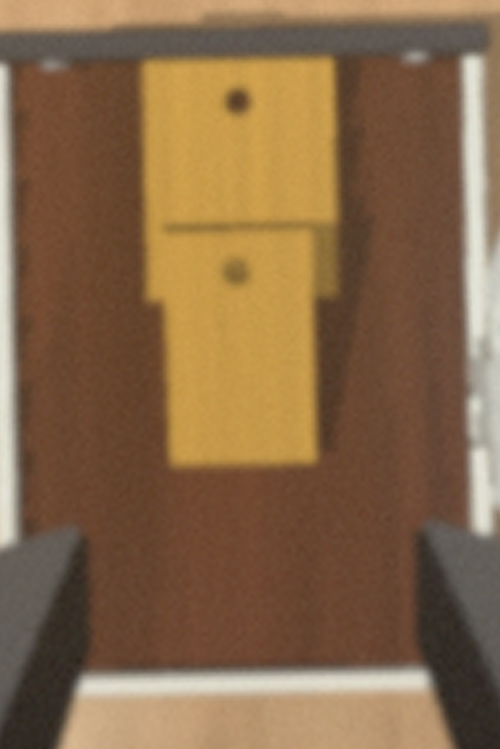

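View pics/r11_32.png

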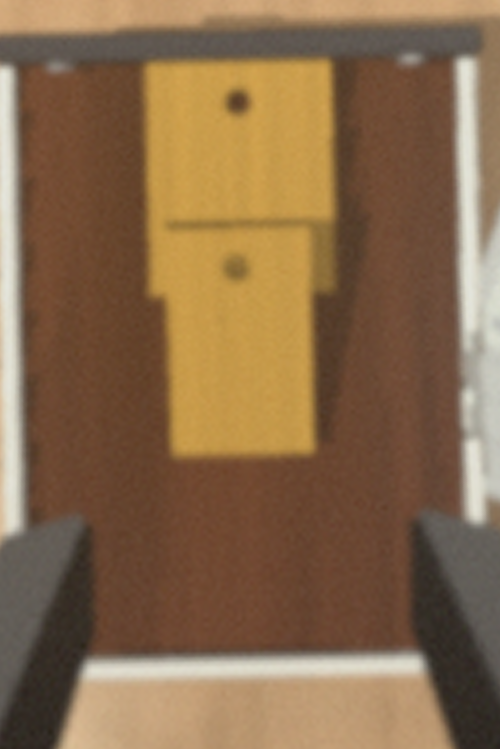

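```bash
python3 -c "
from h import *
p=snap('scene');crop(p,330,0,450,190,4,'c1')
s=snap('side');crop(s,360,60,480,230,4,'c2')
for q in (p,s):
  for X in [(.75,-.148),(.75,-.24),(.76,-.16)]:
    print(X,proj(q,[[*X,z] for z in (0,.1,.2,.3)]).round(0).tolist())
"
```

```text
(0.75, -0.148) [[365.0, 141.0], [370.0, 109.0], [375.0, 71.0], [381.0, 25.0]]
(0.75, -0.24) [[400.0, 153.0], [407.0, 122.0], [416.0, 83.0], [427.0, 37.0]]
(0.76, -0.16) [[371.0, 140.0], [376.0, 108.0], [382.0, 70.0], [389.0, 24.0]]
(0.75, -0.148) [[389.0, 193.0], [391.0, 161.0], [394.0, 127.0], [397.0, 89.0]]
(0.75, -0.24) [[409.0, 209.0], [413.0, 177.0], [417.0, 141.0], [421.0, 101.0]]
(0.76, -0.16) [[394.0, 194.0], [397.0, 162.0], [400.0, 128.0], [403.0, 90.0]]
```

View pics/c1.png

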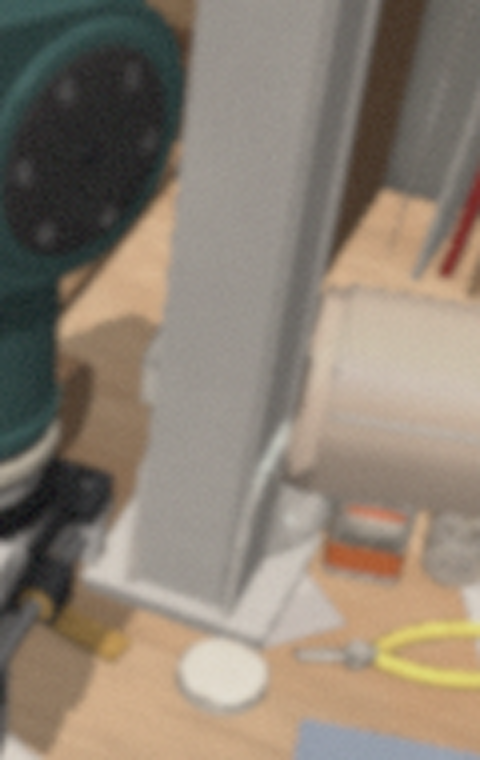

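View pics/c2.png

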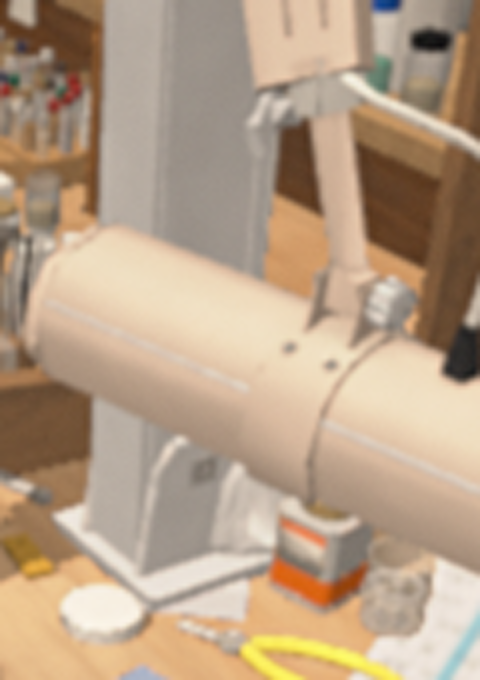

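```bash
python3 -m inch '[{"grip":0.65,"dx":0,"dy":0.2,"dz":0,"rx":0,"ry":0,"rz":-1},{"grip":0.65,"dx":0,"dy":0.2,"dz":0,"rx":0,"ry":0,"rz":-1},{"grip":0.65,"dx":0,"dy":0,"dz":0,"rx":0,"ry":0,"rz":-1},{"grip":0.65,"dx":0,"dy":0,"dz":0,"rx":0,"ry":0,"rz":-1},{"grip":0.65,"dx":0,"dy":0,"dz":0,"rx":0,"ry":0,"rz":-1},{"grip":0.65,"dx":0,"dy":0,"dz":0,"rx":0,"ry":0,"rz":-1},{"grip":0.65,"dx":0,"dy":0,"dz":0,"rx":0,"ry":0,"rz":-1},{"grip":0.65,"dx":0,"dy":0,"dz":0,"rx":0,"ry":0,"rz":-1},{"grip":0.65,"dx":0,"dy":0,"dz":0,"rx":0,"ry":0,"rz":-1},{"grip":0.65,"dx":0,"dy":0,"dz":0,"rx":0,"ry":0,"rz":-1},{"grip":0.65,"dx":0,"dy":0,"dz":0,"rx":0,"ry":0,"rz":-1},{"grip":0.65,"dx":0,"dy":0,"dz":0,"rx":0,"ry":0,"rz":-1}]'; 
python3 -c "
from h import *
obs(); move_to(.678,-.1435,.09,2.964); p=snap('wrist')"
```

```text
time: 16.3
tool_pos: [0.4753, -0.1652, 0.0987]
ee_rot: [3.141, -0.015, 2.659]
wrist_force: [0.2, -0.4, 0.6]
width: 0.0611
t 16.3 tcp [ 0.4753 -0.1652  0.0987] rpy [ 3.1409 -0.0155  2.6587] F [ 0.2 -0.4  0.6] w 0.0611
d [-6.78  4.53  0.25] rv [ 0.04 -0.17 -3.5 ]
```

```bash
python3 -m inch '[{"grip":0.65,"dx":-0.8,"dy":0.5,"dz":-0.1,"rx":0,"ry":-0.17,"rz":-0.9},{"grip":0.65,"dx":-0.8,"dy":0.4,"dz":-0.1,"rx":0,"ry":0,"rz":-0.9},{"grip":0.65,"dx":-0.9,"dy":0.3,"dz":0,"rx":0,"ry":0,"rz":-0.9},{"grip":0.65,"dx":-1,"dy":0.2,"dz":0,"rx":0,"ry":0,"rz":-0.8},{"grip":0.65,"dx":-1,"dy":0.2,"dz":0,"rx":0,"ry":0,"rz":0},{"grip":0.65,"dx":-1,"dy":0.2,"dz":0,"rx":0,"ry":0,"rz":0},{"grip":0.65,"dx":0,"dy":0,"dz":0,"rx":0,"ry":0,"rz":0}]'; 
python3 -c "
from h import *
obs(); move_to(.678,-.1435,.07,2.964)
p=snap('wrist','w12');plates(p)"
```

```text
time: 17.23
tool_pos: [0.6231, -0.1647, 0.0982]
ee_rot: [3.137, -0.009, 2.962]
wrist_force: [-0.4, 0.1, 0.9]
width: 0.061
t 17.23 tcp [ 0.6231 -0.1647  0.0982] rpy [ 3.1367 -0.0091  2.9618] F [-0.4  0.1  0.9] w 0.061
d [-2.02  1.22  1.12] rv [ 0.06 -0.1  -0.03]
(0.6779, -0.1446, 22.3, 45.5, np.float64(-0.185), 882)
```

View pics/w12.png

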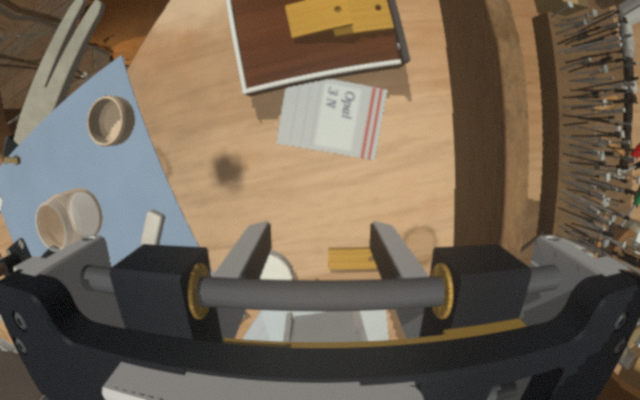

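```bash
python3 -m inch '[{"grip":0.65,"dx":-0.6,"dy":0.6,"dz":0.2,"rx":0.06,"ry":-0.1,"rz":0},{"grip":0.65,"dx":-0.7,"dy":0.6,"dz":0.4,"rx":0,"ry":0,"rz":0},{"grip":0.65,"dx":-0.7,"dy":0,"dz":0.5,"rx":0,"ry":0,"rz":0},{"grip":0.65,"dx":0,"dy":0,"dz":0,"rx":0,"ry":0,"rz":0}]'; 
python3 -c "
from h import *
obs(); move_to(.678,-.1437,.0155,2.964)
p=snap('wrist','w13');plates(p)"
```

```text
time: 17.77
tool_pos: [0.6772, -0.1413, 0.069]
ee_rot: [3.141, -0.002, 2.959]
wrist_force: [1.0, -0.4, -0.2]
width: 0.0608
t 17.77 tcp [ 0.6772 -0.1413  0.069 ] rpy [ 3.1410e+00 -2.0000e-03  2.9592e+00] F [ 1.  -0.4 -0.2] w 0.0608
d [-0.05 -0.09  2.14] rv [ 0.01 -0.02 -0.05]
(0.6784, -0.1432, 21.4, 48.0, np.float64(-0.181), 978)
```

View pics/w13.png

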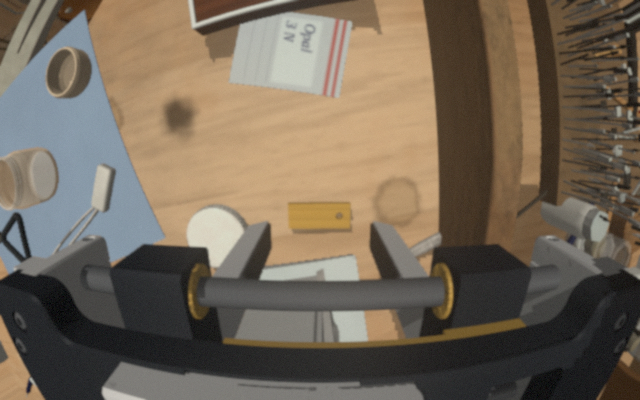

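```bash
python3 -m inch '[{"grip":0.6,"dx":-0.05,"dy":-0.08,"dz":0.8,"rx":0,"ry":0,"rz":-0.05},{"grip":0.6,"dx":0,"dy":0,"dz":0.8,"rx":0,"ry":0,"rz":0},{"grip":0.6,"dx":0,"dy":0,"dz":0,"rx":0,"ry":0,"rz":0}]'; 
python3 -c "
from h import *
obs(); move_to(.678,-.1435,.0155,2.962)
p=snap('side');crop(p,320,150,420,240,6,'s14')"
```

```text
time: 18.2
tool_pos: [0.6766, -0.1433, 0.0278]
ee_rot: [3.141, -0.002, 2.963]
wrist_force: [0.3, 0.7, 0.7]
width: 0.0565
t 18.2 tcp [ 0.6766 -0.1433  0.0278] rpy [ 3.1408e+00 -1.6000e-03  2.9633e+00] F [0.3 0.7 0.7] w 0.0565
d [-0.06  0.    0.49] rv [ 0.01 -0.02  0.01]
```

View pics/s14.png

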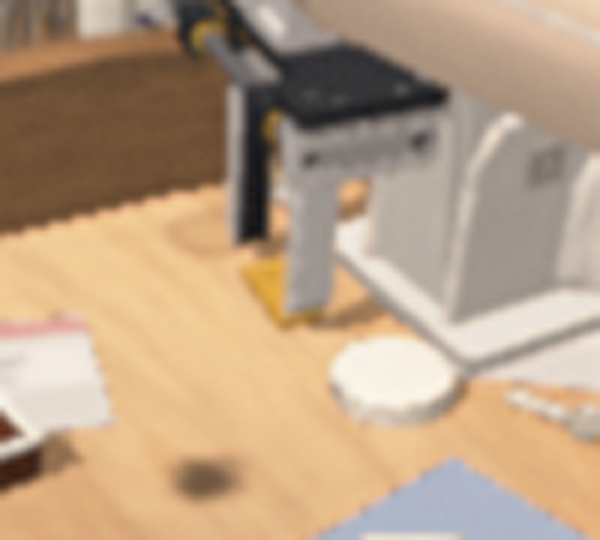

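```bash
python3 -m inch '[{"grip":0.6,"dx":-0.05,"dy":0,"dz":0.4,"rx":0,"ry":0,"rz":0},{"grip":0.6,"dx":0,"dy":0,"dz":0.07,"rx":0,"ry":0,"rz":0},{"grip":0.6,"dx":0,"dy":0,"dz":0,"rx":0,"ry":0,"rz":0}]'; python3 -m inch '[{"grip":0.3,"dx":0,"dy":0,"dz":0,"rx":0,"ry":0,"rz":0},{"grip":0.3,"dx":0,"dy":0,"dz":0,"rx":0,"ry":0,"rz":0},{"grip":0.3,"dx":0,"dy":0,"dz":0,"rx":0,"ry":0,"rz":0}]'
```

```text
time: 18.62
tool_pos: [0.6793, -0.1442, 0.0178]
ee_rot: [3.141, 0.003, 2.963]
wrist_force: [-0.0, 0.3, -0.4]
width: 0.0564
time: 19.0
tool_pos: [0.6798, -0.1443, 0.0186]
ee_rot: [3.141, 0.004, 2.963]
wrist_force: [-0.1, -0.2, -0.8]
width: 0.0456
```

```bash
python3 -m inch '[{"grip":0.6,"dx":0,"dy":0,"dz":0.06,"rx":0,"ry":0,"rz":0},{"grip":0.6,"dx":0,"dy":0,"dz":0.08,"rx":0,"ry":0,"rz":0},{"grip":0.6,"dx":0,"dy":0,"dz":0,"rx":0,"ry":0,"rz":0}]';
```

```text
time: 19.38
tool_pos: [0.68, -0.1443, 0.0152]
ee_rot: [3.142, 0.005, 2.963]
wrist_force: [-0.4, -0.8, -0.1]
width: 0.0565
```

```bash
python3 -m inch '[{"grip":0.3,"dx":0,"dy":0,"dz":0,"rx":0,"ry":0,"rz":0},{"grip":0.3,"dx":0,"dy":0,"dz":0,"rx":0,"ry":0,"rz":0},{"grip":0.3,"dx":0,"dy":0,"dz":0,"rx":0,"ry":0,"rz":0},{"grip":0.3,"dx":0,"dy":0,"dz":0,"rx":0,"ry":0,"rz":0},{"grip":0.3,"dx":0,"dy":0,"dz":-1,"rx":0,"ry":0,"rz":0},{"grip":0.3,"dx":0,"dy":0,"dz":-0.6,"rx":0,"ry":0,"rz":0},{"grip":0.3,"dx":0,"dy":0,"dz":0,"rx":0,"ry":0,"rz":0}]';python3 -c "
from h import *
obs(); move_to(.61,-.12,.05,3.13)
p=snap('wrist');crop(p,220,150,440,350,3.5,'w15')"
```

```text
time: 20.25
tool_pos: [0.6793, -0.1441, 0.0553]
ee_rot: [3.141, 0.003, 2.963]
wrist_force: [-0.6, 0.2, -1.2]
width: 0.0474
t 20.25 tcp [ 0.6793 -0.1441  0.0553] rpy [3.1414e+00 2.9000e-03 2.9630e+00] F [-0.6  0.2 -1.2] w 0.0474
d [2.9  0.46 0.21] rv [-0.    0.03 -1.91]
```

View pics/w15.png

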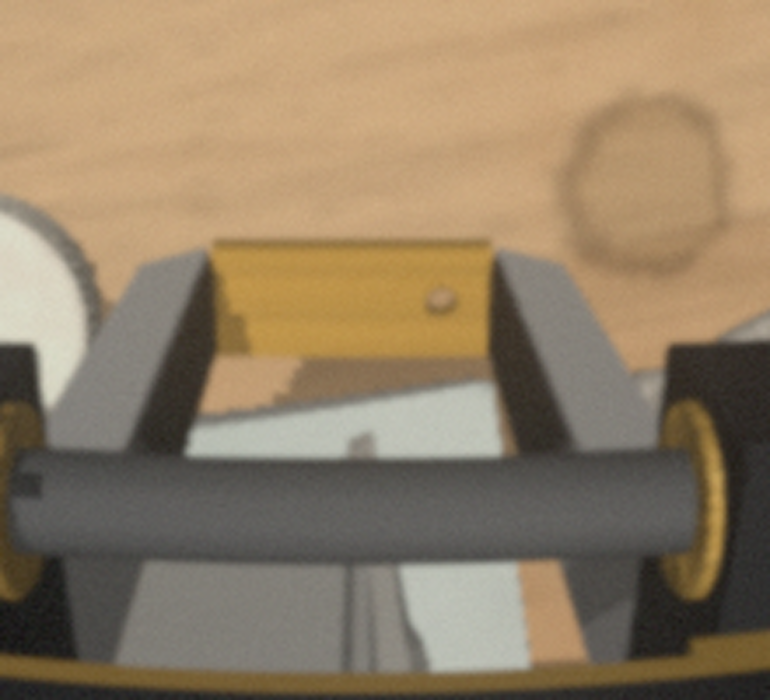

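Held level. I'll carry it toward the robot to an open spot and set it down for a widthwise regrip.

```bash
python3 -m inch '[{"grip":0.3,"dx":1,"dy":0.1,"dz":0,"rx":0,"ry":0,"rz":-0.9},{"grip":0.3,"dx":1,"dy":0.2,"dz":0,"rx":0,"ry":0,"rz":-0.9},{"grip":0.3,"dx":0.9,"dy":0.1,"dz":0,"rx":0,"ry":0,"rz":0},{"grip":0.3,"dx":0,"dy":0,"dz":0.5,"rx":0,"ry":0,"rz":0},{"grip":0.3,"dx":0,"dy":0,"dz":0.4,"rx":0,"ry":0,"rz":0},{"grip":0.3,"dx":0,"dy":0,"dz":0,"rx":0,"ry":0,"rz":0}]';python3 -c "
from h import *
obs(); move_to(.61,-.12,.017,3.13)"
```

```text
time: 21.05
tool_pos: [0.6041, -0.1257, 0.0241]
ee_rot: [3.139, -0.006, 3.125]
wrist_force: [-0.6, -0.4, -0.2]
width: 0.0472
t 21.05 tcp [ 0.6041 -0.1257  0.0241] rpy [ 3.1391 -0.0059  3.1251] F [-0.6 -0.4 -0.2] w 0.0472
d [-0.24  0.23  0.28] rv [ 0.03 -0.07 -0.06]
```

```bash
python3 -m inch '[{"grip":0.3,"dx":0,"dy":0,"dz":0.2,"rx":0,"ry":-0.07,"rz":0},{"grip":0.3,"dx":0,"dy":0,"dz":0.08,"rx":0,"ry":0,"rz":0},{"grip":0.3,"dx":0,"dy":0,"dz":0,"rx":0,"ry":0,"rz":0}]'; python3 -m inch '[{"grip":0.3,"dx":0,"dy":0,"dz":0.04,"rx":0,"ry":0,"rz":0},{"grip":0.7,"dx":0,"dy":0,"dz":0,"rx":0,"ry":0,"rz":0},{"grip":0.7,"dx":0,"dy":0,"dz":0,"rx":0,"ry":0,"rz":0},{"grip":0.7,"dx":0,"dy":0,"dz":-0.5,"rx":0,"ry":0,"rz":0},{"grip":0.7,"dx":0,"dy":0,"dz":-1,"rx":0,"ry":0,"rz":0},{"grip":0.5,"dx":0.2,"dy":0,"dz":-1,"rx":0,"ry":0,"rz":0.3},{"grip":0.5,"dx":0,"dy":0,"dz":0,"rx":0,"ry":0,"rz":1},{"grip":0.5,"dx":0,"dy":0,"dz":0,"rx":0,"ry":0,"rz":1},{"grip":0.5,"dx":0,"dy":0,"dz":0,"rx":0,"ry":0,"rz":1},{"grip":0.5,"dx":0,"dy":0,"dz":0,"rx":0,"ry":0,"rz":1},{"grip":0.5,"dx":0,"dy":0,"dz":0,"rx":0,"ry":0,"rz":1},{"grip":0.5,"dx":0,"dy":0,"dz":0,"rx":0,"ry":0,"rz":1}]';
```

```text
time: 21.42
tool_pos: [0.6052, -0.126, 0.0162]
ee_rot: [3.139, 0.001, 3.125]
wrist_force: [-0.4, -0.1, -0.5]
width: 0.0475
time: 22.92
tool_pos: [0.6039, -0.1272, 0.0921]
ee_rot: [3.135, 0.014, 2.557]
wrist_force: [0.1, -0.0, -0.4]
width: 0.0466
```

```bash
python3 -m inch '[{"grip":0.5,"dx":0,"dy":0,"dz":0,"rx":0,"ry":0,"rz":1},{"grip":0.5,"dx":0,"dy":0,"dz":0,"rx":0,"ry":0,"rz":1},{"grip":0.5,"dx":0,"dy":0,"dz":0,"rx":0,"ry":0,"rz":1},{"grip":0.5,"dx":0,"dy":0,"dz":0,"rx":0,"ry":0,"rz":1},{"grip":0.5,"dx":0,"dy":0,"dz":0,"rx":0,"ry":0,"rz":1},{"grip":0.5,"dx":0,"dy":0,"dz":0,"rx":0,"ry":0,"rz":1},{"grip":0.5,"dx":0,"dy":0,"dz":0,"rx":0,"ry":0,"rz":1},{"grip":0.5,"dx":0,"dy":0,"dz":0,"rx":0,"ry":0,"rz":1},{"grip":0.5,"dx":0,"dy":0,"dz":0,"rx":0,"ry":0,"rz":1},{"grip":0.5,"dx":0,"dy":0,"dz":0,"rx":0,"ry":0,"rz":0}]';python3 -c "
from h import *
obs(); p=snap('wrist','w16'); r=plates(p,sth=115); move_to(.606,-.1257,.07,1.571)"
```

```text
time: 24.18
tool_pos: [0.6075, -0.1283, 0.1058]
ee_rot: [3.112, 0.012, 1.746]
wrist_force: [0.3, -0.3, -0.1]
width: 0.0473
t 24.18 tcp [ 0.6075 -0.1283  0.1058] rpy [3.1121 0.0125 1.7459] F [ 0.3 -0.3 -0.1] w 0.0473
(0.6043, -0.1266, 20.8, 49.1, np.float64(-0.021), 976)
d [ 0.13 -0.09  1.43] rv [0.35 0.11 2.01]
```

View pics/w16.png

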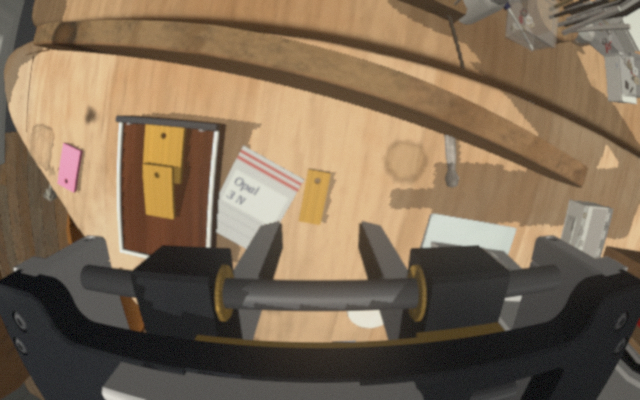

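```bash
python3 -m inch '[{"grip":0.4,"dx":0,"dy":0,"dz":0.3,"rx":0.35,"ry":0.11,"rz":1},{"grip":0.4,"dx":-0.1,"dy":-0.1,"dz":0.6,"rx":0,"ry":0,"rz":1},{"grip":0.4,"dx":-0.1,"dy":0,"dz":0.8,"rx":0,"ry":0,"rz":0.2},{"grip":0.4,"dx":0,"dy":0,"dz":0.3,"rx":0,"ry":0,"rz":0},{"grip":0.4,"dx":0,"dy":0,"dz":0,"rx":0,"ry":0,"rz":0}]';python3 -c "
from h import *
obs(); p=snap('wrist'); r=plates(p,sth=115); move_to(.6043,-.1336,.0155,1.551)"
```

```text
time: 24.85
tool_pos: [0.6063, -0.134, 0.0561]
ee_rot: [3.14, 0.002, 1.556]
wrist_force: [0.5, 0.2, 0.4]
width: 0.0376
t 24.85 tcp [ 0.6063 -0.134   0.0561] rpy [3.1397e+00 2.3000e-03 1.5557e+00] F [0.5 0.2 0.4] w 0.0376
(0.5384, -0.2014, 11.4, 54.0, np.float64(-0.145), 308)
(0.6043, -0.1264, 20.9, 49.0, np.float64(-0.02), 986)
d [ 0.02 -0.09  1.64] rv [0.03 0.03 0.05]
```

```bash
python3 -m inch '[{"grip":0.4,"dx":0.02,"dy":-0.09,"dz":0.8,"rx":0.03,"ry":0.03,"rz":0.05},{"grip":0.4,"dx":0,"dy":0,"dz":0.5,"rx":0,"ry":0,"rz":0},{"grip":0.4,"dx":0,"dy":0,"dz":0.25,"rx":0,"ry":0,"rz":0},{"grip":0.4,"dx":0,"dy":0,"dz":0,"rx":0,"ry":0,"rz":0}]';python3 -c "
from h import *
obs();  move_to(.6043,-.1336,.0155,1.551)"
```

```text
time: 25.4
tool_pos: [0.6043, -0.1334, 0.0154]
ee_rot: [3.141, -0.0, 1.552]
wrist_force: [-0.1, 0.2, -0.1]
width: 0.0374
t 25.4 tcp [ 0.6043 -0.1334  0.0154] rpy [ 3.1414e+00 -2.0000e-04  1.5520e+00] F [-0.1  0.2 -0.1] w 0.0374
d [-0.01 -0.   -0.01] rv [ 0.   -0.    0.01]
```

```bash
python3 -m inch '[{"grip":0.05,"dx":0,"dy":0,"dz":0,"rx":0,"ry":0,"rz":0},{"grip":0.05,"dx":0,"dy":0,"dz":0,"rx":0,"ry":0,"rz":0},{"grip":0.05,"dx":0,"dy":0,"dz":0,"rx":0,"ry":0,"rz":0},{"grip":0.05,"dx":0,"dy":0,"dz":0,"rx":0,"ry":0,"rz":0}]';python3 -m inch '[{"grip":0.05,"dx":0,"dy":0,"dz":-1,"rx":0,"ry":0,"rz":0},{"grip":0.05,"dx":0,"dy":0,"dz":-1,"rx":0,"ry":0,"rz":0},{"grip":0.05,"dx":0,"dy":0,"dz":-0.4,"rx":0,"ry":0,"rz":0},{"grip":0.05,"dx":0,"dy":0,"dz":0,"rx":0,"ry":0,"rz":0}]';python3 -c "
from h import *
o=obs(); p=snap('wrist','w17'); r=plates(p,sth=115,z=o['tool_pos'][2]-.0157+.005)"
```

```text
time: 25.9
tool_pos: [0.6053, -0.1337, 0.0167]
ee_rot: [3.139, 0.001, 1.552]
wrist_force: [0.6, -0.5, 0.1]
width: 0.0192
time: 26.4
tool_pos: [0.6046, -0.1335, 0.0774]
ee_rot: [3.14, 0.0, 1.552]
wrist_force: [-0.8, -0.0, -0.1]
width: 0.019
t 26.4 tcp [ 0.6046 -0.1335  0.0774] rpy [3.1405e+00 1.0000e-04 1.5520e+00] F [-0.8 -0.  -0.1] w 0.019
(0.604, -0.1264, 21.6, 48.8, np.float64(0.0), 961)
```

View pics/w17.png

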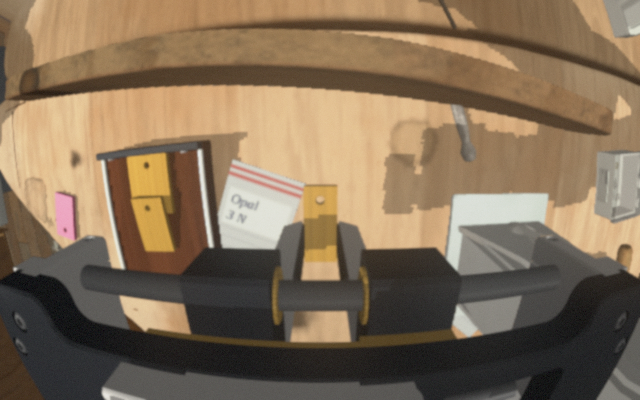

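```bash
python3 -m inch '[{"grip":0.05,"dx":-0.3,"dy":-0.9,"dz":0,"rx":0,"ry":0,"rz":-0.15},{"grip":0.05,"dx":-0.3,"dy":-0.9,"dz":0,"rx":0,"ry":0,"rz":-0.15},{"grip":0.05,"dx":-0.3,"dy":-0.9,"dz":0,"rx":0,"ry":0,"rz":-0.15},{"grip":0.05,"dx":-0.4,"dy":-0.9,"dz":0,"rx":0,"ry":0,"rz":0},{"grip":0.05,"dx":-0.4,"dy":-0.9,"dz":0,"rx":0,"ry":0,"rz":0},{"grip":0.05,"dx":-0.2,"dy":-0.5,"dz":0,"rx":0,"ry":0,"rz":0},{"grip":0.05,"dx":0,"dy":0,"dz":0,"rx":0,"ry":0.9,"rz":0},{"grip":0.05,"dx":0,"dy":0,"dz":0,"rx":0,"ry":0.85,"rz":0},{"grip":0.05,"dx":0,"dy":0,"dz":0,"rx":0,"ry":0,"rz":0}]';python3 -c "
from h import *
obs(); tilt_to(.4695,-.1806,.055,1.591,.155)"
```

```text
time: 27.58
tool_pos: [0.471, -0.18, 0.0667]
ee_rot: [-3.127, -0.164, 1.592]
wrist_force: [0.2, -0.2, -0.9]
width: 0.0188
t 27.57 tcp [ 0.471  -0.18    0.0667] rpy [-3.1274 -0.1644  1.5918] F [ 0.2 -0.2 -0.9] w 0.0188
d [-0.1  -0.05  0.46] rv [-0.16 -0.11  0.01]
```

```bash
python3 -m inch '[{"grip":0.05,"dx":-0.1,"dy":-0.06,"dz":0.3,"rx":-0.16,"ry":-0.11,"rz":0},{"grip":0.05,"dx":0,"dy":0,"dz":0,"rx":0,"ry":0,"rz":0}]';python3 -c "
from h import *
obs(); tilt_to(.4695,-.1806,.0392,1.591,.155)
p=snap('wrist');crop(p,220,100,440,350,3,'w18')"
```

```text
time: 27.82
tool_pos: [0.4691, -0.1805, 0.0576]
ee_rot: [-3.141, -0.154, 1.593]
wrist_force: [1.1, 0.7, -0.3]
width: 0.0191
t 27.82 tcp [ 0.4691 -0.1805  0.0576] rpy [-3.1411 -0.1536  1.5926] F [ 1.1  0.7 -0.3] w 0.0191
d [-0.12  0.02  0.73] rv [-0.01  0.02  0.02]
```

View pics/w18.png

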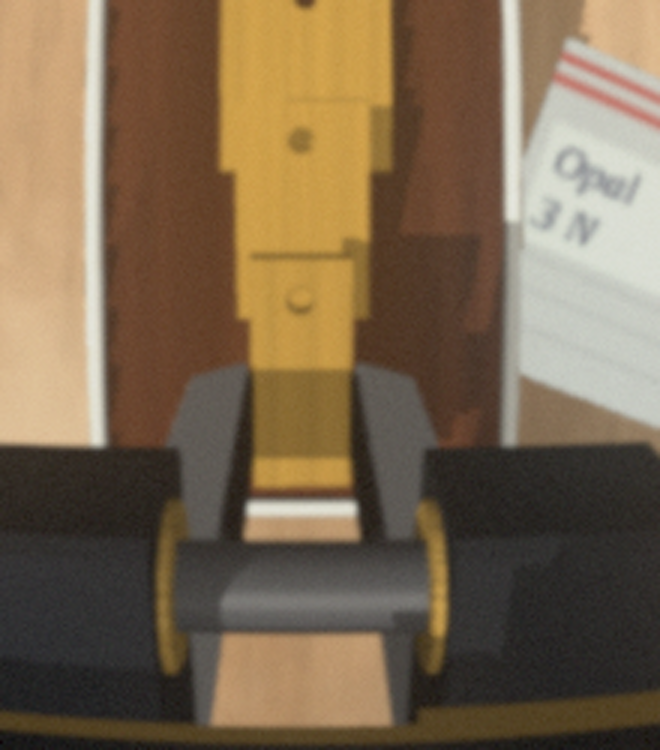

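Aligned. Descend in two stages.

```bash
python3 -m inch '[{"grip":0.05,"dx":-0.1,"dy":0,"dz":0.55,"rx":0,"ry":0,"rz":0},{"grip":0.05,"dx":0,"dy":0,"dz":0,"rx":0,"ry":0,"rz":0}]';python3 -c "
from h import *
obs(); tilt_to(.4695,-.1806,.0392,1.591,.155)"
```

```text
time: 28.12
tool_pos: [0.4696, -0.1803, 0.0432]
ee_rot: [3.141, -0.153, 1.594]
wrist_force: [-0.3, -0.1, -0.4]
width: 0.0191
t 28.12 tcp [ 0.4696 -0.1803  0.0432] rpy [ 3.141  -0.1528  1.5941] F [-0.3 -0.1 -0.4] w 0.0191
d [-0.04 -0.    0.16] rv [0.   0.02 0.04]
```

```bash
python3 -m inch '[{"grip":0.05,"dx":-0.03,"dy":0,"dz":0.14,"rx":0,"ry":0.02,"rz":0.04},{"grip":0.05,"dx":0,"dy":0,"dz":0,"rx":0,"ry":0,"rz":0}]';python3 -c "
from h import *
obs(); tilt_to(.4695,-.1806,.0392,1.591,.155)
p=snap('wrist');crop(p,220,100,440,350,3,'w19')"
```

```text
time: 28.38
tool_pos: [0.4697, -0.1803, 0.0394]
ee_rot: [3.142, -0.155, 1.591]
wrist_force: [-0.1, 0.2, 0.2]
width: 0.019
t 28.38 tcp [ 0.4697 -0.1803  0.0394] rpy [ 3.1416 -0.1546  1.5907] F [-0.1  0.2  0.2] w 0.019
d [-0.01 -0.01  0.  ] rv [ 0.  0. -0.]
```

View pics/w19.png

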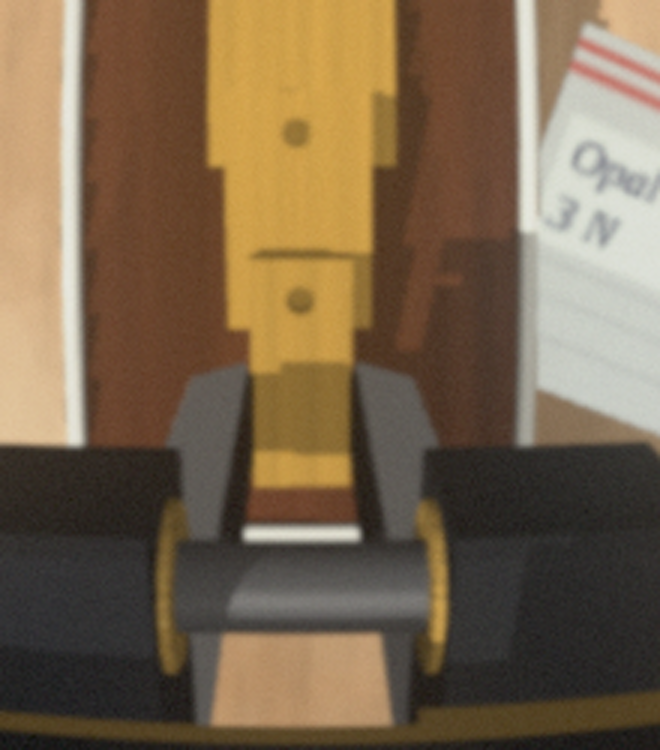

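```bash
python3 -m inch '[{"grip":0.05,"dx":0,"dy":-0.02,"dz":0.02,"rx":0,"ry":0,"rz":0},{"grip":0.05,"dx":0,"dy":0,"dz":0.02,"rx":0,"ry":0,"rz":0},{"grip":0.3,"dx":0,"dy":0,"dz":0,"rx":0,"ry":0,"rz":0},{"grip":0.3,"dx":0,"dy":0,"dz":0,"rx":0,"ry":0,"rz":0},{"grip":0.5,"dx":0,"dy":0,"dz":-0.6,"rx":0,"ry":0,"rz":0},{"grip":0.5,"dx":0,"dy":0,"dz":-1,"rx":0,"ry":0,"rz":0},{"grip":0.5,"dx":0,"dy":0,"dz":-1,"rx":0,"ry":-0.9,"rz":0},{"grip":0.5,"dx":0,"dy":0,"dz":-0.5,"rx":0,"ry":-0.85,"rz":0},{"grip":0.5,"dx":0,"dy":0,"dz":0,"rx":0,"ry":0,"rz":0}]'; 
python3 -c "
from h import *
obs(); 
p=snap('wrist','w20')
im=rect(p,.40,.54,-.22,-.07,.025,.00025,True); save(im,'r20')
p=snap('side');crop(p,260,160,380,270,6,'s20')"
```

```text
time: 29.55
tool_pos: [0.4712, -0.1934, 0.1233]
ee_rot: [3.135, 0.005, 1.589]
wrist_force: [-0.6, 0.3, -0.0]
width: 0.0469
t 29.55 tcp [ 0.4712 -0.1934  0.1233] rpy [3.1352 0.0052 1.589 ] F [-0.6  0.3 -0. ] w 0.0469
```

View pics/r20.png

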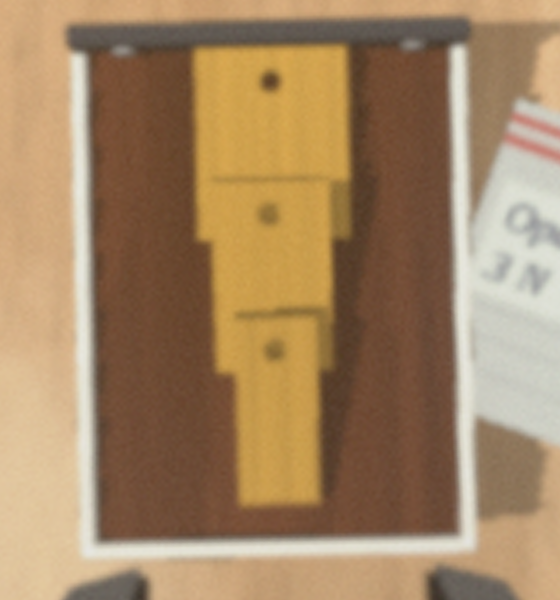

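View pics/s20.png

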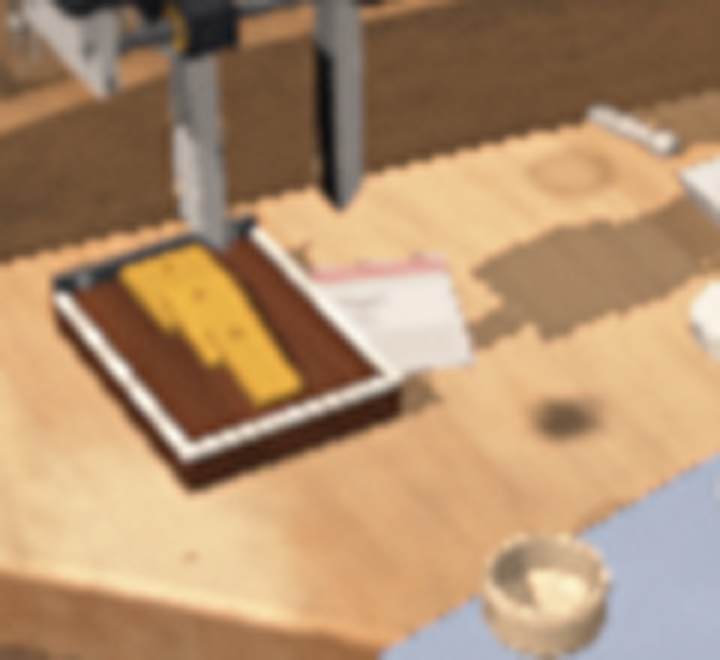

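```bash
python3 -c "
from h import *
p=snap('wrist')
for z in (.025,.0323):
    im=rect(p,.455,.485,-.215,-.10,z,.0002,True); save(cv2.resize(im,None,fx=3,fy=1),'q%d'%(z*1e3))
    g=cv2.GaussianBlur(cv2.cvtColor(im,cv2.COLOR_RGB2GRAY).astype(float),(0,0),2)[:,40:95].mean(1)
    d=np.diff(g); idx=np.argsort(-abs(d))[:200]
    pk=[i for i in range(3,len(d)-3) if abs(d[i])==abs(d[i-3:i+4]).max() and abs(d[i])>.6]
    print(z,[(round(-.10-(i+1)*.0002+.1424,4),round(d[i],1)) for i in pk])
"
```

```text
0.025 [(0.0284, np.float64(-2.1)), (0.0266, np.float64(2.0)), (0.0212, np.float64(-1.5)), (0.0164, np.float64(1.7)), (-0.0048, np.float64(-3.7)), (-0.0072, np.float64(3.4)), (-0.0128, np.float64(-1.4)), (-0.0176, np.float64(1.9)), (-0.054, np.float64(-5.8)), (-0.0626, np.float64(10.5)), (-0.0662, np.float64(-5.6))]
0.0323 [(0.028, np.float64(-2.1)), (0.0262, np.float64(2.1)), (0.021, np.float64(-1.5)), (0.0162, np.float64(1.7)), (-0.0042, np.float64(-3.8)), (-0.0066, np.float64(3.5)), (-0.0122, np.float64(-1.4)), (-0.0166, np.float64(1.9)), (-0.052, np.float64(-5.9)), (-0.0604, np.float64(10.8)), (-0.064, np.float64(-5.7))]
```

```bash
python3 -m inch '[{"grip":0.8,"dx":-0.5,"dy":0,"dz":0,"rx":0,"ry":0,"rz":-1},{"grip":0.8,"dx":-0.5,"dy":0,"dz":0,"rx":0,"ry":0,"rz":-1},{"grip":0.8,"dx":-0.5,"dy":0,"dz":0,"rx":0,"ry":0,"rz":-1},{"grip":0.8,"dx":-0.5,"dy":0,"dz":0,"rx":0,"ry":0,"rz":-1},{"grip":0.8,"dx":-0.4,"dy":-0.2,"dz":0,"rx":0,"ry":0,"rz":-1},{"grip":0.8,"dx":-0.3,"dy":-0.3,"dz":0,"rx":0,"ry":0,"rz":-1},{"grip":0.8,"dx":0,"dy":0,"dz":0,"rx":0,"ry":0,"rz":-1},{"grip":0.8,"dx":0,"dy":0,"dz":0,"rx":0,"ry":0,"rz":-1},{"grip":0.8,"dx":0,"dy":0,"dz":0,"rx":0,"ry":0,"rz":-1},{"grip":0.8,"dx":0,"dy":0,"dz":0,"rx":0,"ry":0,"rz":-1},{"grip":0.8,"dx":0,"dy":0,"dz":0,"rx":0,"ry":0,"rz":-1},{"grip":0.8,"dx":0,"dy":0,"dz":0,"rx":0,"ry":0,"rz":-1}]'; python3 -c "
from h import *
obs(); move_to(.5,-.31,.12,3.14)"
```

```text
time: 31.2
tool_pos: [0.4643, -0.2689, 0.1038]
ee_rot: [3.131, -0.031, 2.657]
wrist_force: [-0.1, 1.1, -0.2]
width: 0.0749
t 31.2 tcp [ 0.4643 -0.2689  0.1038] rpy [ 3.1311 -0.0314  2.6574] F [-0.1  1.1 -0.2] w 0.0749
d [-2.01 -0.78 -0.72] rv [ 0.2  -0.32 -5.53]
```

```bash
python3 -m inch '[{"grip":0.8,"dx":0,"dy":-0.1,"dz":-0.3,"rx":0.2,"ry":-0.32,"rz":-0.9},{"grip":0.8,"dx":0,"dy":-0.3,"dz":-0.3,"rx":0,"ry":0,"rz":-1},{"grip":0.8,"dx":0,"dy":-0.3,"dz":-0.2,"rx":0,"ry":0,"rz":-1},{"grip":0.8,"dx":0,"dy":-0.3,"dz":0,"rx":0,"ry":0,"rz":-1},{"grip":0.8,"dx":0,"dy":-0.2,"dz":0,"rx":0,"ry":0,"rz":-1},{"grip":0.8,"dx":0,"dy":0,"dz":0,"rx":0,"ry":0,"rz":-0.6},{"grip":0.8,"dx":0,"dy":0,"dz":0,"rx":0,"ry":0,"rz":0}]'; python3 -c "
from h import *
obs(); p=snap('wrist','w21')
for n in ('solder_pot','glass_jar'):
  for d in spotter.place_of(p,n)[:3]: print(n,d['score'],d['pixel'],back(p,d['pixel'],0,True).round(4))
s=snap('scene'); q=snap('side')
for c in (s,q):
  for d in spotter.regions_of(c,'solder_pot')[:2]: print(d['score'],d['extent'])
"
```

```text
time: 32.08
tool_pos: [0.4503, -0.2995, 0.1144]
ee_rot: [3.13, -0.019, -3.137]
wrist_force: [-0.7, 0.4, -0.3]
width: 0.0753
t 32.08 tcp [ 0.4503 -0.2995  0.1144] rpy [ 3.1297 -0.019  -3.1367] F [-0.7  0.4 -0.3] w 0.0753
solder_pot 0.79 [270.7, 256.9] [[ 0.507  -0.3477  0.    ]]
glass_jar 0.71 [215.3, 320.9] [[ 0.5886 -0.4162  0.    ]]
0.57 [394.7, 234.0, 419.9, 252.1]
0.74 [340.6, 249.3, 361.1, 268.6]
0.37 [288.1, 205.2, 299.7, 218.4]
```

View pics/w21.png

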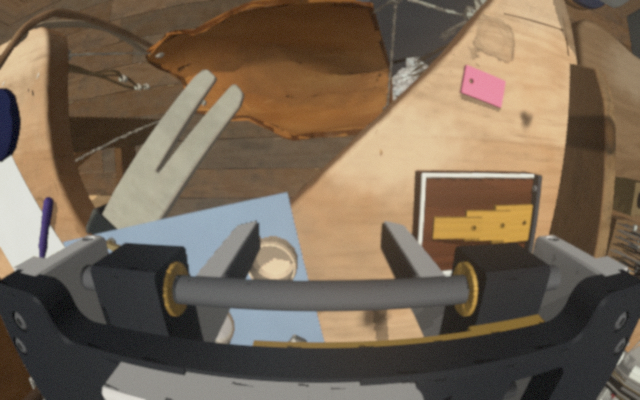

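```bash
python3 -c "
from h import *
p=snap('wrist'); im=rect(p,.44,.58,-.42,-.28,.026,.00025,True); save(im,'r22')
s=snap('scene'); im=rect(s,.44,.58,-.42,-.28,.026,.00025); save(im,'r23')
s=snap('side'); im=rect(s,.44,.58,-.42,-.28,.026,.00025); save(im,'r24')
"; cd pics; python3 -c "
import cv2; a=[cv2.resize(cv2.imread(f'r2{i}.png'),(266,266)) for i in (2,3,4)]; cv2.imwrite('r2x.png',cv2.hconcat(a))"
```

```text
(no output)
```

View pics/r2x.png

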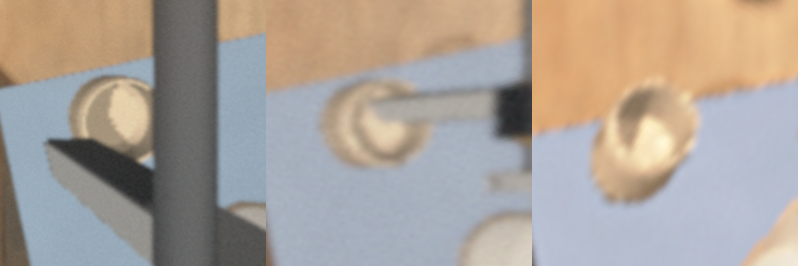

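```bash
python3 -c "
from h import *
move_to(.505,-.343,.05,3.1416)"; python3 -m inch '[{"grip":0.8,"dx":-0.8,"dy":-0.8,"dz":0,"rx":0.1,"ry":-0.2,"rz":0},{"grip":0.8,"dx":-0.8,"dy":-0.8,"dz":0.2,"rx":0,"ry":0,"rz":0},{"grip":0.8,"dx":-0.6,"dy":-0.1,"dz":0.8,"rx":0,"ry":0,"rz":0},{"grip":0.8,"dx":0,"dy":0,"dz":0.9,"rx":0,"ry":0,"rz":0},{"grip":0.8,"dx":0,"dy":0,"dz":0,"rx":0,"ry":0,"rz":0}]';python3 -c "
from h import *
obs();move_to(.505,-.343,.018,3.1416); p=snap('wrist','w25');im=rect(p,.44,.58,-.42,-.28,.026,.00025,True); save(im,'r25')"
```

```text
d [-2.19 -1.79  2.58] rv [ 0.11 -0.2   0.07]
time: 33.2
tool_pos: [0.5088, -0.3426, 0.0679]
ee_rot: [-3.141, 0.003, -3.135]
wrist_force: [-0.0, 0.7, 0.2]
width: 0.0752
t 33.2 tcp [ 0.5088 -0.3426  0.0679] rpy [-3.1407e+00  3.0000e-03 -3.1348e+00] F [-0.   0.7  0.2] w 0.0752
d [ 0.16 -0.01  1.99] rv [-0.01  0.03  0.08]
```

View pics/w25.png

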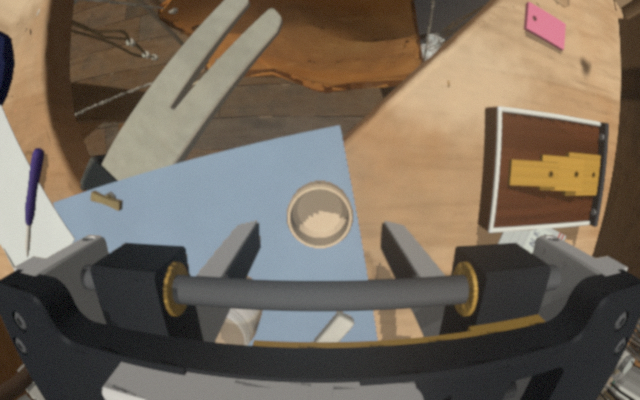

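View pics/r25.png

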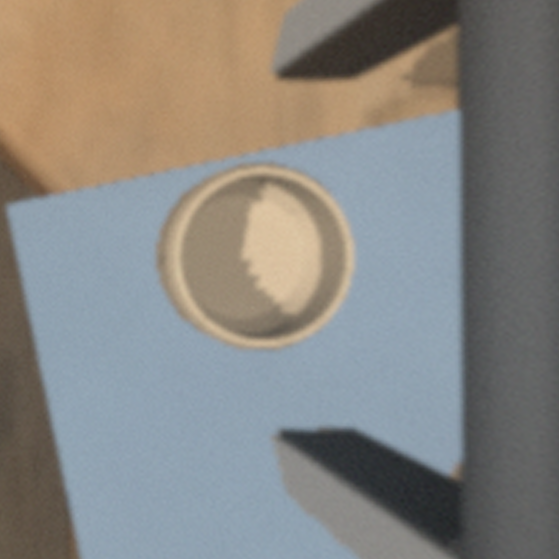

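```bash
python3 -m inch '[{"grip":0.8,"dx":0.15,"dy":-0.05,"dz":0.9,"rx":0,"ry":0,"rz":0.08},{"grip":0.8,"dx":0,"dy":0,"dz":0.9,"rx":0,"ry":0,"rz":0},{"grip":0.8,"dx":0,"dy":0,"dz":0.1,"rx":0,"ry":0,"rz":0},{"grip":0.8,"dx":0,"dy":0,"dz":0,"rx":0,"ry":0,"rz":0}]'; python3 -c "
from h import *
obs();move_to(.505,-.344,.018,3.1416)"
```

```text
time: 33.75
tool_pos: [0.5091, -0.3471, 0.0282]
ee_rot: [-3.132, 0.014, 3.141]
wrist_force: [-0.1, -0.9, 0.4]
width: 0.0751
t 33.75 tcp [ 0.5091 -0.3471  0.0282] rpy [-3.1317  0.014   3.1414] F [-0.1 -0.9  0.4] w 0.0751
d [0.17 0.13 0.41] rv [-0.11  0.16 -0.  ]
```

```bash
python3 -m inch '[{"grip":0.8,"dx":0.15,"dy":0.1,"dz":0.2,"rx":-0.11,"ry":0.16,"rz":0},{"grip":0.8,"dx":0,"dy":0,"dz":0.15,"rx":0,"ry":0,"rz":0},{"grip":0.8,"dx":0,"dy":0,"dz":0,"rx":0,"ry":0,"rz":0}]'; python3 -c "
from h import *
obs();move_to(.505,-.344,.018,3.1416)"
```

```text
time: 34.12
tool_pos: [0.5065, -0.3455, 0.0219]
ee_rot: [-3.139, 0.003, 3.141]
wrist_force: [-0.0, 0.9, 0.1]
width: 0.0752
t 34.12 tcp [ 0.5065 -0.3455  0.0219] rpy [-3.1389e+00  2.8000e-03  3.1415e+00] F [-0.   0.9  0.1] w 0.0752
d [0.06 0.06 0.16] rv [-0.03  0.03 -0.  ]
```

```bash
python3 -m inch '[{"grip":0.8,"dx":0.06,"dy":0.06,"dz":0.14,"rx":-0.03,"ry":0.03,"rz":0},{"grip":0.3,"dx":0,"dy":0,"dz":0,"rx":0,"ry":0,"rz":0},{"grip":0.3,"dx":0,"dy":0,"dz":0,"rx":0,"ry":0,"rz":0},{"grip":0.3,"dx":0,"dy":0,"dz":0,"rx":0,"ry":0,"rz":0},{"grip":0.3,"dx":0,"dy":0,"dz":0,"rx":0,"ry":0,"rz":0}]'; python3 -c "
from h import *
obs()"; python3 -m inch '[{"grip":0.3,"dx":0,"dy":0,"dz":-1,"rx":0,"ry":0,"rz":0},{"grip":0.3,"dx":0,"dy":0,"dz":-1,"rx":0,"ry":0,"rz":0},{"grip":0.3,"dx":0,"dy":0,"dz":-0.5,"rx":0,"ry":0,"rz":0},{"grip":0.3,"dx":0,"dy":0,"dz":0,"rx":0,"ry":0,"rz":0}]'; python3 -c "
from h import *
obs();move_to(.5625,-.1405,.08,3.1621); snap('wrist','w26')"
```

```text
time: 34.75
tool_pos: [0.505, -0.3439, 0.0183]
ee_rot: [3.142, 0.0, 3.141]
wrist_force: [0.0, 0.1, 0.0]
width: 0.0459
t 34.75 tcp [ 0.505  -0.3439  0.0183] rpy [3.1416e+00 1.0000e-04 3.1415e+00] F [0.  0.1 0. ] w 0.0459
time: 35.25
tool_pos: [0.504, -0.3432, 0.0804]
ee_rot: [3.139, -0.003, 3.141]
wrist_force: [-0.1, -0.1, -1.0]
width: 0.0455
t 35.25 tcp [ 0.504  -0.3432  0.0804] rpy [ 3.1391e+00 -2.9000e-03  3.1414e+00] F [-0.1 -0.1 -1. ] w 0.0455
d [-2.34  8.11  0.03] rv [ 0.03 -0.03 -0.24]
```

View pics/w26.png

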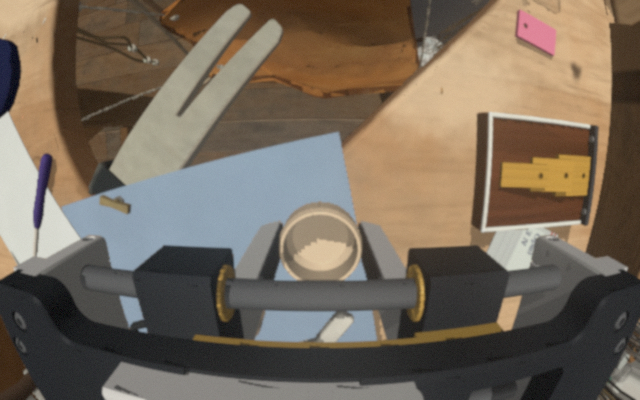

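```bash
python3 -m inch '[{"grip":0.3,"dx":-0.25,"dy":0.8,"dz":0,"rx":0,"ry":0,"rz":0},{"grip":0.3,"dx":-0.25,"dy":0.9,"dz":0,"rx":0,"ry":0,"rz":0},{"grip":0.3,"dx":-0.25,"dy":0.9,"dz":0,"rx":0,"ry":0,"rz":0},{"grip":0.3,"dx":-0.25,"dy":0.9,"dz":0,"rx":0,"ry":0,"rz":-0.1},{"grip":0.3,"dx":-0.25,"dy":0.9,"dz":0,"rx":0,"ry":0,"rz":-0.1},{"grip":0.3,"dx":-0.25,"dy":0.9,"dz":0,"rx":0,"ry":0,"rz":0},{"grip":0.3,"dx":-0.25,"dy":0.9,"dz":0,"rx":0,"ry":0,"rz":0},{"grip":0.3,"dx":-0.25,"dy":0.9,"dz":0,"rx":0,"ry":0,"rz":0},{"grip":0.3,"dx":-0.2,"dy":0.8,"dz":0,"rx":0,"ry":0,"rz":0},{"grip":0.3,"dx":0,"dy":0,"dz":0,"rx":0,"ry":0,"rz":0}]'; python3 -c "
from h import *
obs();move_to(.5625,-.1405,.04,3.1621)"
```

```text
time: 36.55
tool_pos: [0.5529, -0.1221, 0.068]
ee_rot: [3.121, -0.023, -3.118]
wrist_force: [0.2, -0.7, -0.7]
width: 0.046
t 36.55 tcp [ 0.5529 -0.1221  0.068 ] rpy [ 3.1211 -0.0226 -3.1176] F [ 0.2 -0.7 -0.7] w 0.046
d [-0.39 -0.77  1.1 ] rv [ 0.23 -0.26  0.04]
```

```bash
python3 -m inch '[{"grip":0.3,"dx":-0.39,"dy":-0.7,"dz":0.3,"rx":0.23,"ry":-0.26,"rz":0.04},{"grip":0.3,"dx":0,"dy":0,"dz":0.5,"rx":0,"ry":0,"rz":0},{"grip":0.3,"dx":0,"dy":0,"dz":0,"rx":0,"ry":0,"rz":0}]'; python3 -c "
from h import *
obs();move_to(.5625,-.1405,.0195,3.1621)"
```

```text
time: 36.92
tool_pos: [0.5611, -0.1382, 0.0446]
ee_rot: [3.14, -0.004, -3.12]
wrist_force: [-0.9, -0.2, -0.8]
width: 0.0461
t 36.92 tcp [ 0.5611 -0.1382  0.0446] rpy [ 3.1401 -0.0039 -3.1203] F [-0.9 -0.2 -0.8] w 0.0461
d [-0.06 -0.09  1.  ] rv [ 0.02 -0.04  0.01]
```

```bash
python3 -m inch '[{"grip":0.3,"dx":-0.06,"dy":-0.09,"dz":0.6,"rx":0.02,"ry":-0.04,"rz":0},{"grip":0.3,"dx":0,"dy":0,"dz":0.2,"rx":0,"ry":0,"rz":0},{"grip":0.3,"dx":0,"dy":0,"dz":0,"rx":0,"ry":0,"rz":0}]'; python3 -c "
from h import *
obs();move_to(.5625,-.1405,.0185,3.1621)"
```

```text
time: 37.3
tool_pos: [0.562, -0.1405, 0.0228]
ee_rot: [3.141, -0.001, -3.121]
wrist_force: [-0.8, -0.5, -0.9]
width: 0.046
t 37.3 tcp [ 0.562  -0.1405  0.0228] rpy [ 3.1412e+00 -1.4000e-03 -3.1210e+00] F [-0.8 -0.5 -0.9] w 0.046
d [-0.02  0.    0.17] rv [ 0.   -0.02  0.  ]
```

```bash
python3 -m inch '[{"grip":0.3,"dx":0,"dy":0,"dz":0.14,"rx":0,"ry":0,"rz":0},{"grip":0.3,"dx":0,"dy":0,"dz":0.03,"rx":0,"ry":0,"rz":0},{"grip":0.3,"dx":0,"dy":0,"dz":0,"rx":0,"ry":0,"rz":0}]'; python3 -m inch '[{"grip":0.7,"dx":0,"dy":0,"dz":0,"rx":0,"ry":0,"rz":0},{"grip":0.7,"dx":0,"dy":0,"dz":0,"rx":0,"ry":0,"rz":0},{"grip":0.7,"dx":0,"dy":0,"dz":0,"rx":0,"ry":0,"rz":0},{"grip":0.7,"dx":0,"dy":0,"dz":-0.7,"rx":0,"ry":0,"rz":0},{"grip":0.7,"dx":0,"dy":0,"dz":-1,"rx":0,"ry":0,"rz":0},{"grip":0.7,"dx":0,"dy":0,"dz":-1,"rx":0,"ry":0,"rz":0},{"grip":0.7,"dx":0,"dy":0,"dz":0,"rx":0,"ry":0,"rz":0}]'; python3 -c "
from h import *
obs(); p=snap('wrist','w27'); save(rect(p,.40,.62,-.24,-.06,.026,.0004,True),'r27'); s=snap('side'); crop(s,250,140,420,300,4,'s27')"
```

```text
time: 37.67
tool_pos: [0.5626, -0.1406, 0.019]
ee_rot: [-3.142, -0.0, -3.121]
wrist_force: [0.4, 0.7, -0.3]
width: 0.0464
time: 38.55
tool_pos: [0.5643, -0.1412, 0.0937]
ee_rot: [-3.139, 0.005, -3.121]
wrist_force: [0.1, -0.1, -0.1]
width: 0.0656
t 38.55 tcp [ 0.5643 -0.1412  0.0937] rpy [-3.1394  0.0055 -3.1209] F [ 0.1 -0.1 -0.1] w 0.0656
```

View pics/r27.png

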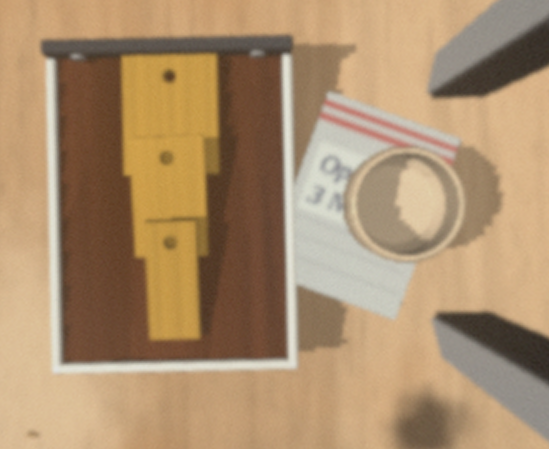

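View pics/s27.png

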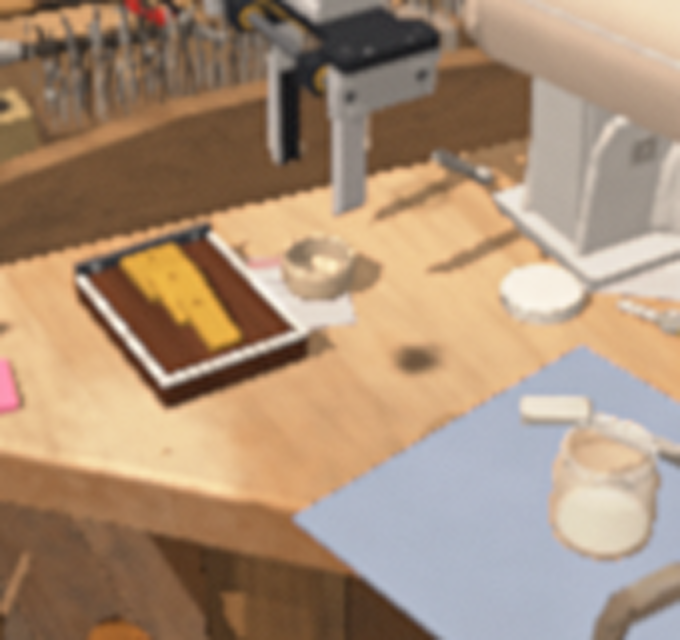

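```bash
python3 -m inch '[{"grip":0.8,"dx":0.3,"dy":0,"dz":-1,"rx":0,"ry":0,"rz":0},{"grip":0.8,"dx":0.5,"dy":0.2,"dz":-1,"rx":0,"ry":0,"rz":0},{"grip":0.8,"dx":0.6,"dy":0.7,"dz":-1,"rx":0,"ry":0,"rz":0},{"grip":0.8,"dx":0.6,"dy":0.9,"dz":-1,"rx":0,"ry":0,"rz":0},{"grip":0.8,"dx":0.6,"dy":1,"dz":-0.3,"rx":0,"ry":0,"rz":0},{"grip":0.8,"dx":0.6,"dy":1,"dz":0,"rx":0,"ry":0,"rz":0},{"grip":0.8,"dx":0.6,"dy":1,"dz":0,"rx":0,"ry":0,"rz":0},{"grip":0.8,"dx":0.6,"dy":1,"dz":0,"rx":0,"ry":0,"rz":0},{"grip":0.8,"dx":0.5,"dy":1,"dz":0,"rx":0,"ry":0,"rz":0},{"grip":0.8,"dx":0.4,"dy":1,"dz":0,"rx":0,"ry":0,"rz":0},{"grip":0.8,"dx":0.3,"dy":1,"dz":0,"rx":0,"ry":0,"rz":0},{"grip":0.8,"dx":0,"dy":0,"dz":0,"rx":0,"ry":0,"rz":0}]'; python3 -c "
from h import *
obs(); p=snap('wrist','w28'); save(rect(p,.36,.52,.04,.20,.041,.0003,True),'r28')
for d in spotter.place_of(p,'dapping_block')[:3]: print(d['score'],d['pixel'],back(p,d['pixel'],-.004,True).round(4))"
```

```text
time: 40.15
tool_pos: [0.4053, 0.084, 0.1859]
ee_rot: [3.134, -0.032, -3.122]
wrist_force: [-0.2, -0.6, -0.6]
width: 0.0754
t 40.15 tcp [0.4053 0.084  0.1859] rpy [ 3.134  -0.0324 -3.1224] F [-0.2 -0.6 -0.6] w 0.0754
0.78 [352.2, 219.0] [[ 0.4411  0.1234 -0.004 ]]
```

View pics/w28.png

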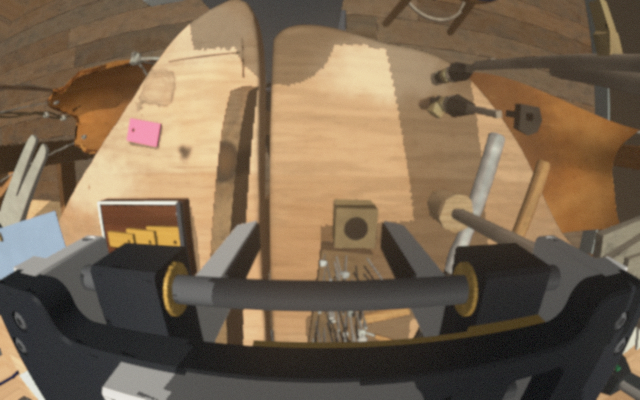

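View pics/r28.png

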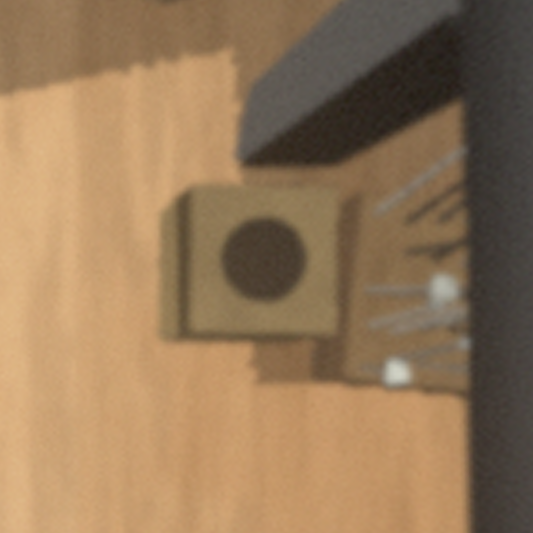

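```bash
python3 -c "
from h import *
move_to(.4365,.122,.10,3.1216)"; python3 -m inch '[{"grip":0.8,"dx":-0.6,"dy":0.7,"dz":0,"rx":0.09,"ry":-0.35,"rz":0.15},{"grip":0.8,"dx":-0.5,"dy":0.7,"dz":0.8,"rx":0,"ry":0,"rz":0.1},{"grip":0.8,"dx":0,"dy":0,"dz":0.9,"rx":0,"ry":0,"rz":0},{"grip":0.8,"dx":0,"dy":0,"dz":0.9,"rx":0,"ry":0,"rz":0},{"grip":0.8,"dx":0,"dy":0,"dz":0,"rx":0,"ry":0,"rz":0}]';python3 -c "
from h import *
obs();move_to(.4365,.122,.034,3.1216);p=snap('wrist','w29'); save(rect(p,.36,.52,.04,.20,.041,.0003,True),'r29');s=snap('side');crop(s,200,80,340,200,5,'s29');s=snap('scene');crop(s,160,60,300,220,4,'c29')"
```

```text
d [-1.36  1.53  3.41] rv [ 0.07 -0.37  0.42]
time: 40.88
tool_pos: [0.4357, 0.1138, 0.1171]
ee_rot: [-3.137, -0.002, 3.129]
wrist_force: [-1.0, -0.2, 0.5]
width: 0.0751
t 40.88 tcp [0.4357 0.1138 0.1171] rpy [-3.1372e+00 -2.5000e-03  3.1287e+00] F [-1.  -0.2  0.5] w 0.0751
d [-0.03  0.34  3.32] rv [-0.05 -0.03  0.08]
```

View pics/r29.png

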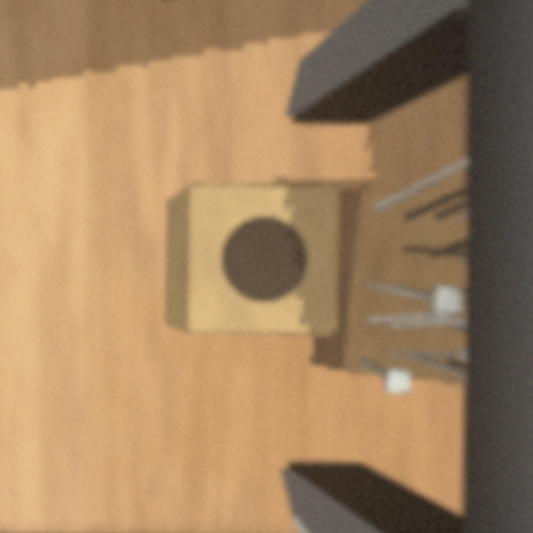

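View pics/s29.png

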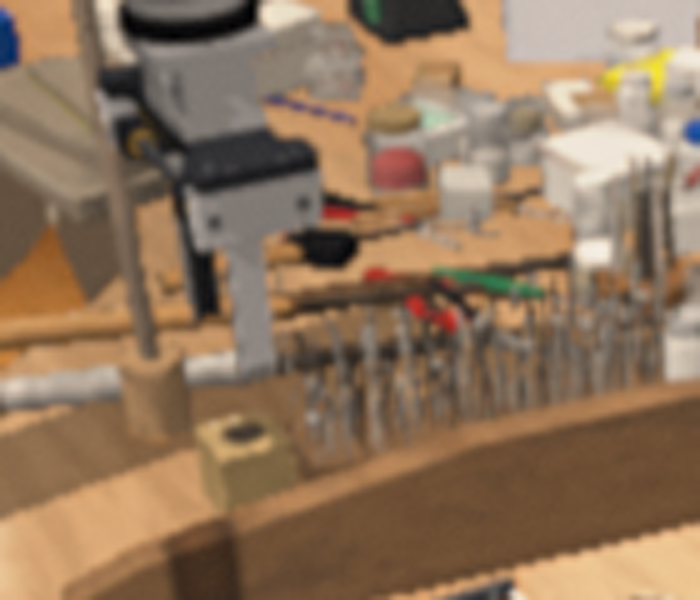

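View pics/c29.png

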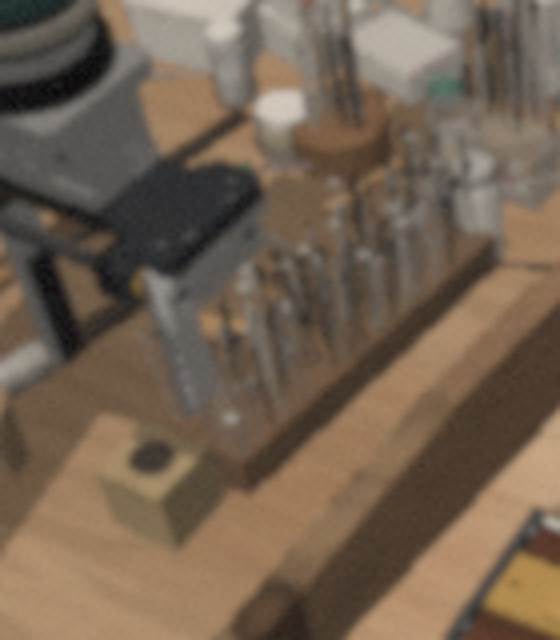

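```bash
python3 -c "
from h import *
s=snap('side');crop(s,160,50,300,200,5,'s30');s=snap('scene');crop(s,40,40,240,220,3.5,'c30')"
```

```text
(no output)
```

View pics/s30.png

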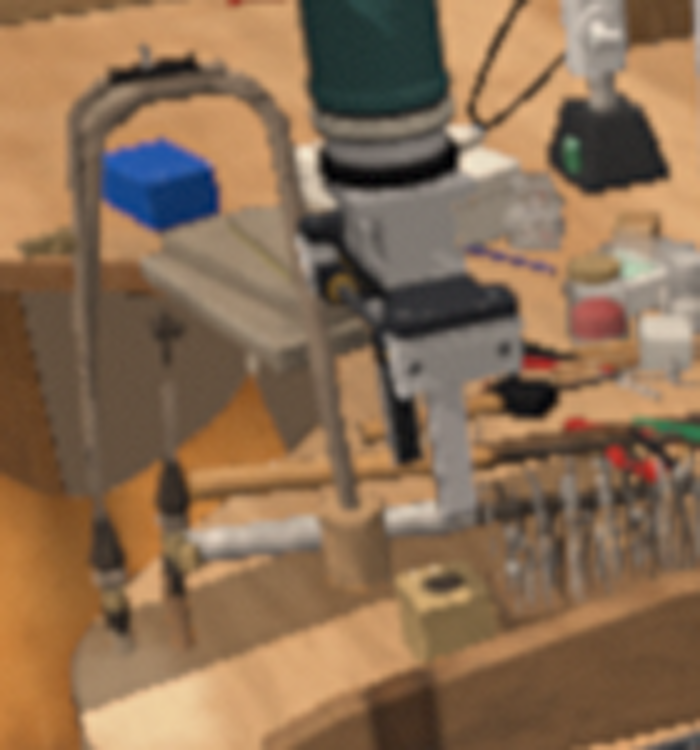

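View pics/c30.png

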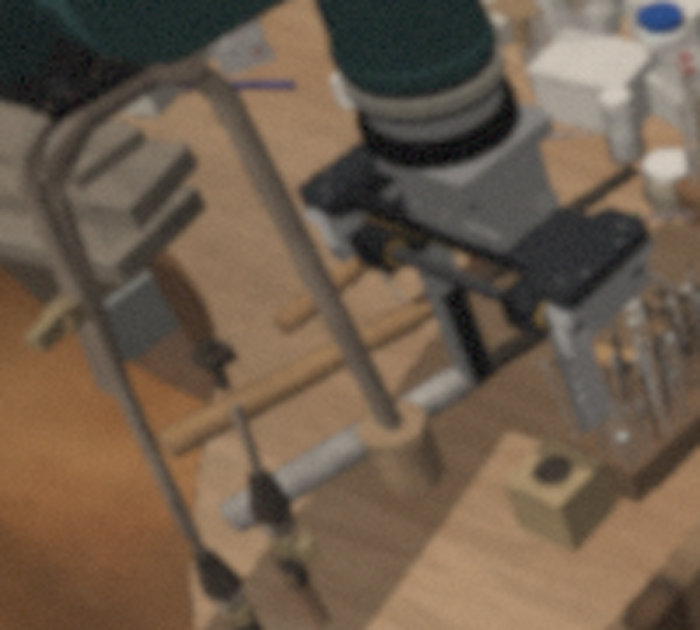

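View pics/w29.png

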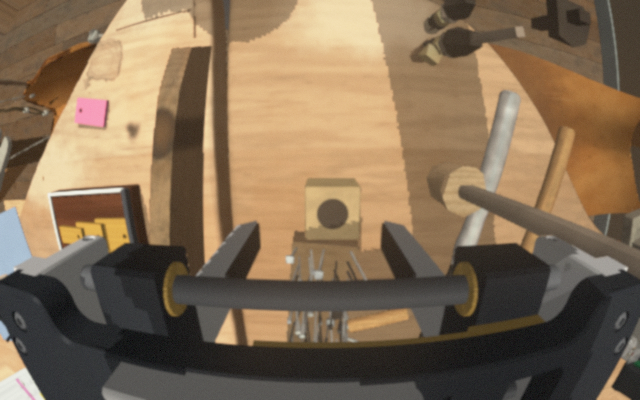

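```bash
cat >> h.py <<'E'
def tri(obsv):
    A=np.zeros((3,3));b=np.zeros(3)
    for p,px,f in obsv:
        d=rays(p,px,f)[0]; d/=np.linalg.norm(d); M=np.eye(3)-np.outer(d,d); A+=M; b+=M@p["eye"]
    X=np.linalg.solve(A,b); print(X.round(3),[ (proj(p,X,f)[0]-px).round(1).tolist() for p,px,f in obsv]); return X
E
python3 -c "
from h import *
s=snap('scene');q=snap('side');w=snap('wrist')
tri([(s,(152.9,158.6),0),(q,(229.6,151),0),(w,(468,190),1)])
tri([(s,(101.4,62.9),0),(q,(214,72),0)])
tri([(s,(40+300/3.5,40+245/3.5),0),(q,(160+305/5,50+250/5),0)])
# bur near tops: wrist
"
```

```text
[0.424 0.24  0.042] [[-1.8, 0.7], [0.7, -0.4], [-2.4, 1.1]]
[0.411 0.235 0.293] [[-0.0, 0.1], [0.0, -0.1]]
[0.406 0.21  0.214] [[1.2, -4.2], [-1.8, 2.2]]
```

```bash
python3 -m inch '[{"grip":0.75,"dx":0.05,"dy":0.33,"dz":0.4,"rx":-0.05,"ry":-0.03,"rz":0},{"grip":0.75,"dx":0,"dy":0,"dz":0.8,"rx":0,"ry":0,"rz":0},{"grip":0.75,"dx":0,"dy":0,"dz":0.8,"rx":0,"ry":0,"rz":0},{"grip":0.75,"dx":0,"dy":0,"dz":0,"rx":0,"ry":0,"rz":0}]';python3 -c "
from h import *
obs();move_to(.434,.1224,.036,3.130);s=snap('side');crop(s,200,80,340,200,5,'s31');s=snap('scene');crop(s,160,60,300,220,4,'c31');snap('wrist','w31')"
```

```text
time: 41.78
tool_pos: [0.4364, 0.1252, 0.0685]
ee_rot: [3.139, 0.009, 3.131]
wrist_force: [-0.1, 0.1, -0.3]
width: 0.0707
t 41.77 tcp [0.4364 0.1252 0.0685] rpy [3.1386 0.0086 3.1307] F [-0.1  0.1 -0.3] w 0.0707
d [ 0.1  -0.12  1.3 ] rv [0.03 0.1  0.01]
```

View pics/s31.png

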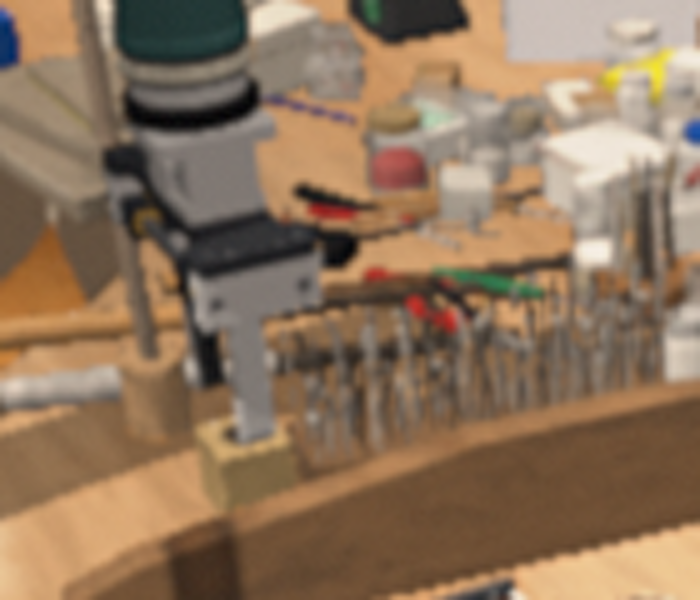

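View pics/c31.png

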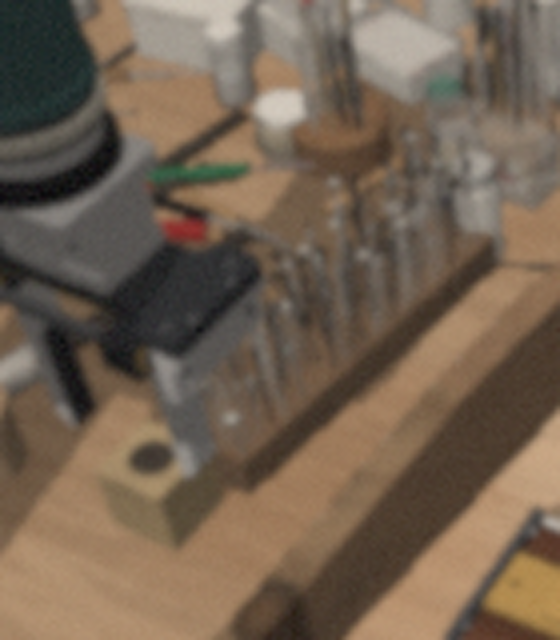

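View pics/w31.png

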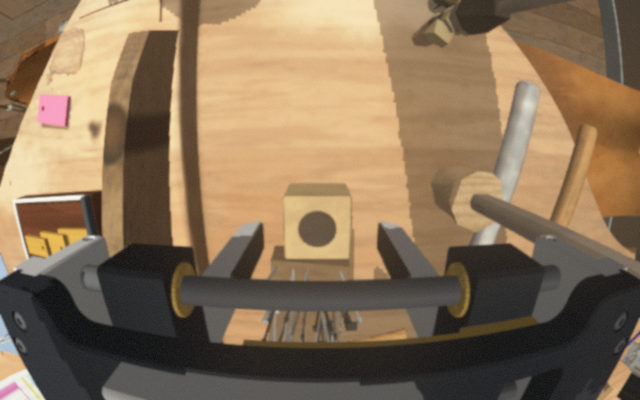

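```bash
python3 -c "
from h import *
s=snap('scene');q=snap('side')
def two(e1,d1,e2,d2):
    d1=d1/np.linalg.norm(d1);d2=d2/np.linalg.norm(d2)
    A=np.c_[d1,-d2];t=np.linalg.lstsq(A,e2-e1,rcond=None)[0];a=e1+d1*t[0];b=e2+d2*t[1];print(((a+b)/2).round(3),np.linalg.norm(a-b).round(4))
e=np.array([.4357-.0645,.1138,.2815])
for r,px in (((398,381),(218,164.5)),):
    P=np.array([.36+r[0]*.0003,.20-r[1]*.0003,.041])
    two(e,P-e,np.array(s['eye']),rays(s,px)[0])
# candidate bur lines: at x,y for heights
for X in [(.465,.12),(.475,.12),(.475,.1),(.49,.11),(.465,.10)]:
    print(X,'side',((proj(q,[[*X,z] for z in (.03,.06,.09,.115)])-[200,80])*5).round(0).tolist(),'scene',((proj(s,[[*X,z] for z in (.03,.06,.09,.115)])-[160,60])*4).round(0).tolist())
"
```

```text
[0.472 0.088 0.056] 0.0005
(0.465, 0.12) side [[285.0, 437.0], [280.0, 393.0], [275.0, 347.0], [271.0, 308.0]] scene [[186.0, 439.0], [174.0, 401.0], [162.0, 361.0], [151.0, 326.0]]
(0.475, 0.12) side [[301.0, 433.0], [296.0, 388.0], [291.0, 343.0], [287.0, 304.0]] scene [[197.0, 427.0], [186.0, 389.0], [174.0, 350.0], [163.0, 315.0]]
(0.475, 0.1) side [[314.0, 448.0], [309.0, 403.0], [304.0, 357.0], [300.0, 317.0]] scene [[226.0, 439.0], [215.0, 402.0], [204.0, 362.0], [194.0, 327.0]]
(0.49, 0.11) side [[331.0, 434.0], [327.0, 389.0], [322.0, 344.0], [318.0, 304.0]] scene [[227.0, 416.0], [217.0, 378.0], [206.0, 339.0], [196.0, 304.0]]
(0.465, 0.1) side [[298.0, 452.0], [293.0, 407.0], [288.0, 361.0], [283.0, 322.0]] scene [[215.0, 451.0], [204.0, 413.0], [192.0, 374.0], [182.0, 339.0]]
```

```bash
python3 -m inch '[{"grip":0.75,"dx":0.08,"dy":-0.1,"dz":0.5,"rx":0.03,"ry":0.1,"rz":0},{"grip":0.75,"dx":0,"dy":0,"dz":0.6,"rx":0,"ry":0,"rz":0},{"grip":0.75,"dx":0,"dy":0,"dz":0,"rx":0,"ry":0,"rz":0}]';python3 -c "
from h import *
obs();move_to(.435,.1224,.036,3.130)"
```

```text
time: 42.4
tool_pos: [0.4374, 0.1226, 0.0429]
ee_rot: [3.14, 0.007, 3.13]
wrist_force: [0.5, -0.6, -0.3]
width: 0.0704
t 42.4 tcp [0.4374 0.1226 0.0429] rpy [3.1403 0.0069 3.1301] F [ 0.5 -0.6 -0.3] w 0.0704
d [ 0.1  -0.01  0.28] rv [0.01 0.08 0.  ]
```

```bash
python3 -m inch '[{"grip":0.75,"dx":0.08,"dy":0,"dz":0.26,"rx":0,"ry":0.08,"rz":0},{"grip":0.75,"dx":0,"dy":0,"dz":0.03,"rx":0,"ry":0,"rz":0},{"grip":0.75,"dx":0,"dy":0,"dz":0,"rx":0,"ry":0,"rz":0}]';python3 -m inch '[{"grip":0.2,"dx":0,"dy":0,"dz":0,"rx":0,"ry":0,"rz":0},{"grip":0.2,"dx":0,"dy":0,"dz":0,"rx":0,"ry":0,"rz":0},{"grip":0.2,"dx":0,"dy":0,"dz":0,"rx":0,"ry":0,"rz":0},{"grip":0.2,"dx":0,"dy":0,"dz":0,"rx":0,"ry":0,"rz":0}]';python3 -c "
from h import *
obs();snap('wrist','w32')"
```

```text
time: 42.78
tool_pos: [0.4353, 0.1226, 0.0349]
ee_rot: [3.14, -0.001, 3.13]
wrist_force: [0.7, -0.4, 0.5]
width: 0.0708
time: 43.28
tool_pos: [0.4358, 0.123, 0.0357]
ee_rot: [3.139, 0.001, 3.13]
wrist_force: [-0.4, -0.4, -0.4]
width: 0.0448
t 43.27 tcp [0.4358 0.123  0.0357] rpy [3.1395e+00 6.0000e-04 3.1300e+00] F [-0.4 -0.4 -0.4] w 0.0448
```

View pics/w32.png

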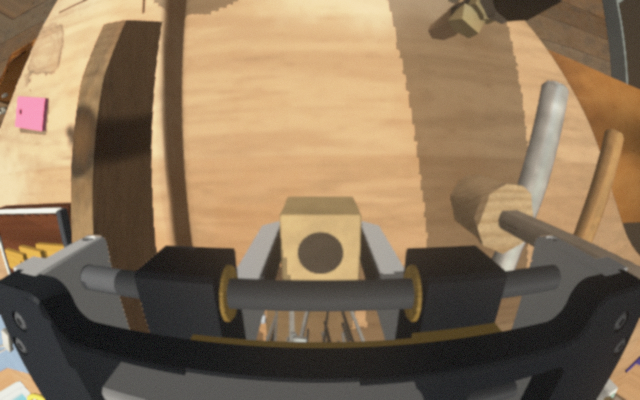

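```bash
python3 -m inch '[{"grip":0.2,"dx":0,"dy":0,"dz":-0.4,"rx":0,"ry":0,"rz":0},{"grip":0.2,"dx":0,"dy":0,"dz":-0.6,"rx":0,"ry":0,"rz":0},{"grip":0.2,"dx":0,"dy":0,"dz":-0.8,"rx":0,"ry":0,"rz":0},{"grip":0.2,"dx":0,"dy":0,"dz":-0.8,"rx":0,"ry":0,"rz":0},{"grip":0.2,"dx":0,"dy":0,"dz":-0.8,"rx":0,"ry":0,"rz":0},{"grip":0.2,"dx":0,"dy":0,"dz":-0.8,"rx":0,"ry":0,"rz":0},{"grip":0.2,"dx":0,"dy":0,"dz":-0.8,"rx":0,"ry":0,"rz":0},{"grip":0.2,"dx":0,"dy":0,"dz":-0.7,"rx":0,"ry":0,"rz":0},{"grip":0.2,"dx":0,"dy":0,"dz":0,"rx":0,"ry":0,"rz":0}]';python3 -c "
from h import *
obs();snap('wrist','w33');s=snap('side');crop(s,200,80,340,200,5,'s33');move_to(.4664,-.2543,.18,3.162)"
```

```text
time: 44.45
tool_pos: [0.4327, 0.1219, 0.1847]
ee_rot: [3.141, -0.006, 3.13]
wrist_force: [0.2, -0.1, -6.0]
width: 0.0445
t 44.45 tcp [0.4327 0.1219 0.1847] rpy [ 3.1411 -0.0056  3.1298] F [ 0.2 -0.1 -6. ] w 0.0445
d [ -1.57 -15.02   0.09] rv [-0.   -0.11 -0.37]
```

View pics/w33.png

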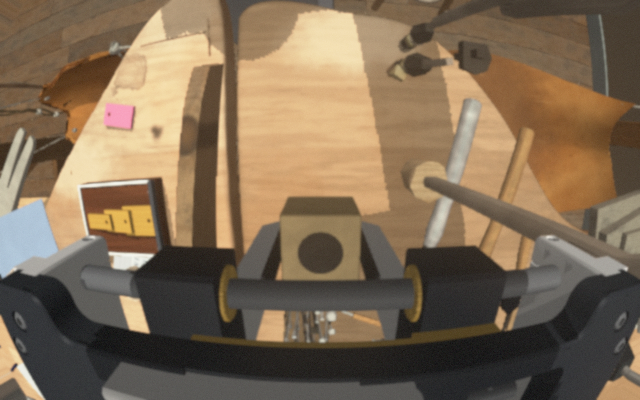

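View pics/s33.png

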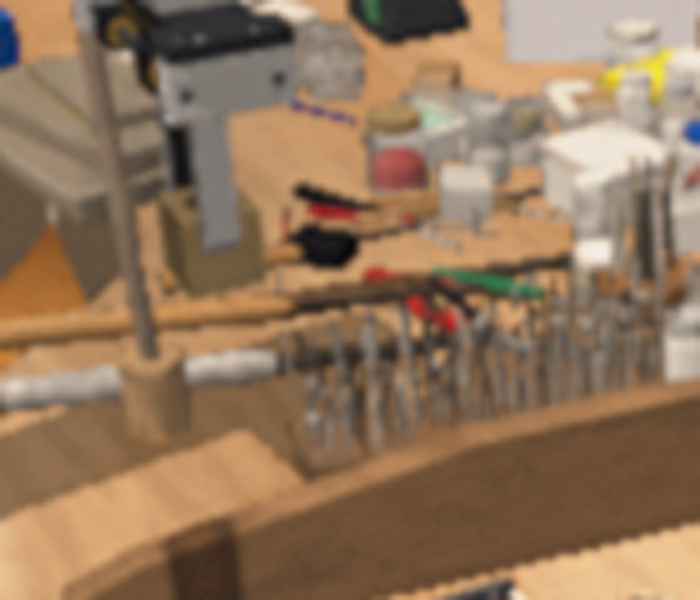

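```bash
python3 -m inch '[{"grip":0.2,"dx":0,"dy":-0.6,"dz":0,"rx":0,"ry":0,"rz":0},{"grip":0.2,"dx":-0.1,"dy":-0.9,"dz":0,"rx":0,"ry":0,"rz":0},{"grip":0.2,"dx":-0.1,"dy":-0.9,"dz":0,"rx":0,"ry":0,"rz":0},{"grip":0.2,"dx":-0.1,"dy":-0.9,"dz":0,"rx":0,"ry":0,"rz":0},{"grip":0.2,"dx":-0.1,"dy":-0.9,"dz":0,"rx":0,"ry":0,"rz":0},{"grip":0.2,"dx":-0.1,"dy":-0.9,"dz":0,"rx":0,"ry":0,"rz":0},{"grip":0.2,"dx":-0.1,"dy":-0.9,"dz":0,"rx":0,"ry":0,"rz":0},{"grip":0.2,"dx":-0.1,"dy":-0.9,"dz":0,"rx":0,"ry":0,"rz":0},{"grip":0.2,"dx":-0.1,"dy":-0.9,"dz":0,"rx":0,"ry":0,"rz":0},{"grip":0.2,"dx":0,"dy":0,"dz":0,"rx":0,"ry":0,"rz":0}]';python3 -c "
from h import *
obs();move_to(.4673,-.2519,.14,3.162)"
```

```text
time: 45.8
tool_pos: [0.441, -0.0875, 0.1713]
ee_rot: [-3.138, -0.032, 3.126]
wrist_force: [-0.3, 0.9, -4.9]
width: 0.045
t 45.8 tcp [ 0.441  -0.0875  0.1713] rpy [-3.1382 -0.0322  3.1257] F [-0.3  0.9 -4.9] w 0.045
d [-1.19 -6.55  1.23] rv [-0.03 -0.37 -0.41]
```

```bash
python3 -m inch '[{"grip":0.2,"dx":-0.1,"dy":-0.7,"dz":0,"rx":0,"ry":-0.3,"rz":-0.2},{"grip":0.2,"dx":-0.2,"dy":-0.9,"dz":0,"rx":0,"ry":0,"rz":-0.2},{"grip":0.2,"dx":-0.2,"dy":-0.9,"dz":0,"rx":0,"ry":0,"rz":0},{"grip":0.2,"dx":-0.2,"dy":-0.9,"dz":0,"rx":0,"ry":0,"rz":0},{"grip":0.2,"dx":-0.2,"dy":-0.9,"dz":0,"rx":0,"ry":0,"rz":0},{"grip":0.2,"dx":-0.2,"dy":-0.9,"dz":0,"rx":0,"ry":0,"rz":0},{"grip":0.2,"dx":-0.1,"dy":-0.7,"dz":0,"rx":0,"ry":0,"rz":0},{"grip":0.2,"dx":0,"dy":0,"dz":0,"rx":0,"ry":0,"rz":0}]';python3 -c "
from h import *
obs();move_to(.4673,-.2519,.09,3.162)"
```

```text
time: 46.8
tool_pos: [0.4706, -0.237, 0.166]
ee_rot: [3.136, -0.014, -3.119]
wrist_force: [-0.1, -0.4, -5.2]
width: 0.0448
t 46.8 tcp [ 0.4706 -0.237   0.166 ] rpy [ 3.1363 -0.0142 -3.119 ] F [-0.1 -0.4 -5.2] w 0.0448
d [ 0.1  -0.61  3.04] rv [ 0.06 -0.16  0.02]
```

```bash
python3 -m inch '[{"grip":0.2,"dx":0.1,"dy":-0.61,"dz":0.3,"rx":0.06,"ry":-0.16,"rz":0},{"grip":0.2,"dx":0,"dy":0,"dz":0.8,"rx":0,"ry":0,"rz":0},{"grip":0.2,"dx":0,"dy":0,"dz":0.8,"rx":0,"ry":0,"rz":0},{"grip":0.2,"dx":0,"dy":0,"dz":0.7,"rx":0,"ry":0,"rz":0},{"grip":0.2,"dx":0,"dy":0,"dz":0,"rx":0,"ry":0,"rz":0}]';python3 -c "
from h import *
obs();move_to(.4673,-.2519,.042,3.162);p=snap('wrist','w34')
trayfit(p,True,(.4685,-.1424))"
```

```text
time: 47.42
tool_pos: [0.4668, -0.2532, 0.0977]
ee_rot: [-3.141, 0.0, -3.118]
wrist_force: [-0.3, 0.3, -4.4]
width: 0.0446
t 47.42 tcp [ 0.4668 -0.2532  0.0977] rpy [-3.1412e+00  4.0000e-04 -3.1176e+00] F [-0.3  0.3 -4.4] w 0.0446
d [-0.02  0.05  2.23] rv [-0.    0.    0.04]
R outer? white->bench/tray slope -0.0203 at0 0.5142 std 0.0028
L inner slope -0.0214 at0 0.4223 std 0.0003
bot inner slope 0.1283 at0 -0.2053 std 0.0029
stop inner(top z) slope 0.052 at0 -0.0807 std 0.0019
```

View pics/w34.png

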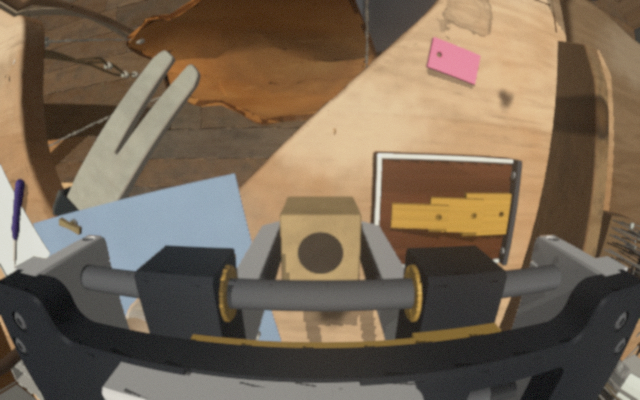

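```bash
python3 -c "
from h import *
s=snap('scene');c=[(.4707+dx*.0225,-.2519+dy*.0225,0) for dx,dy in ((-1,-1),(-1,1),(1,1),(1,-1))]
u=proj(s,c).astype(np.int32);print(u.tolist()); s['frame']=s['frame'].copy();cv2.polylines(s['frame'],[u],True,(255,0,0),1);crop(s,240,150,440,310,4,'c34')"; python3 -m inch '[{"grip":0.2,"dx":-0.02,"dy":0.05,"dz":0.8,"rx":0,"ry":0,"rz":0.04},{"grip":0.2,"dx":0,"dy":0,"dz":0.8,"rx":0,"ry":0,"rz":0},{"grip":0.2,"dx":0,"dy":0,"dz":0.2,"rx":0,"ry":0,"rz":0},{"grip":0.2,"dx":0,"dy":0,"dz":0,"rx":0,"ry":0,"rz":0}]';python3 -c "
from h import *
obs();move_to(.4673,-.2519,.04,3.162)"
```

```text
[[363, 252], [343, 244], [352, 228], [371, 236]]
time: 48.02
tool_pos: [0.4726, -0.2553, 0.0599]
ee_rot: [-3.132, 0.013, -3.12]
wrist_force: [0.2, -1.0, -4.6]
width: 0.0443
t 48.02 tcp [ 0.4726 -0.2553  0.0599] rpy [-3.1319  0.0133 -3.1203] F [ 0.2 -1.  -4.6] w 0.0443
d [0.22 0.15 0.79] rv [-0.11  0.15  0.01]
```

View pics/c34.png

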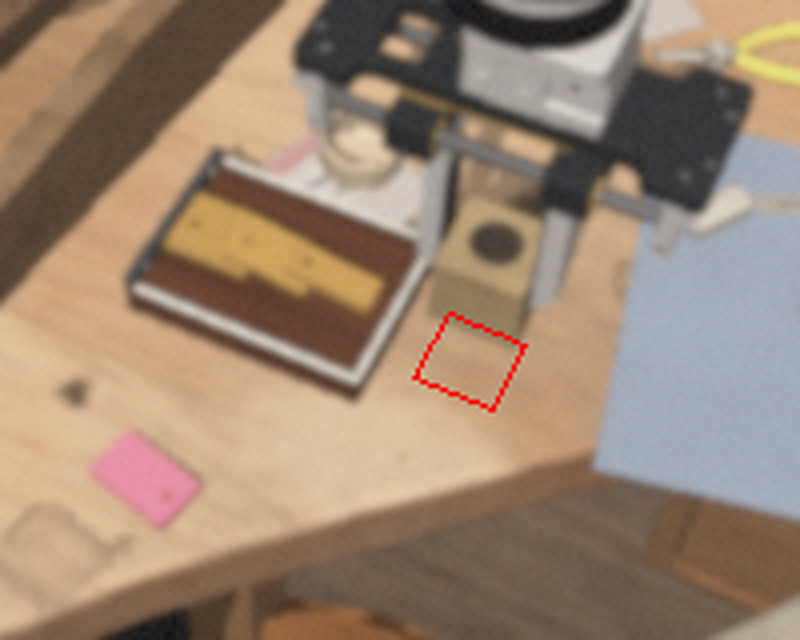

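Target footprint lies on the bench, in line with the tray. Continue down.

```bash
python3 -m inch '[{"grip":0.2,"dx":0.22,"dy":0.14,"dz":0.3,"rx":-0.11,"ry":0.15,"rz":0},{"grip":0.2,"dx":0,"dy":0,"dz":0.2,"rx":0,"ry":0,"rz":0},{"grip":0.2,"dx":0,"dy":0,"dz":0,"rx":0,"ry":0,"rz":0}]';python3 -c "
from h import *
obs();move_to(.4673,-.2519,.04,3.162)"
```

```text
time: 48.4
tool_pos: [0.468, -0.2526, 0.0488]
ee_rot: [-3.14, 0.003, -3.12]
wrist_force: [-0.1, 0.0, -3.9]
width: 0.0452
t 48.4 tcp [ 0.468  -0.2526  0.0488] rpy [-3.1398e+00  2.6000e-03 -3.1202e+00] F [-0.1  0.  -3.9] w 0.0452
d [0.03 0.03 0.35] rv [-0.02  0.03  0.01]
```

```bash
python3 -m inch '[{"grip":0.2,"dx":0.03,"dy":0.03,"dz":0.28,"rx":-0.02,"ry":0.03,"rz":0},{"grip":0.2,"dx":0,"dy":0,"dz":0.04,"rx":0,"ry":0,"rz":0},{"grip":0.2,"dx":0,"dy":0,"dz":0,"rx":0,"ry":0,"rz":0}]';python3 -c "
from h import *
obs();move_to(.4673,-.2519,.04,3.162)"
```

```text
time: 48.78
tool_pos: [0.4674, -0.2519, 0.0404]
ee_rot: [-3.141, 0.0, -3.12]
wrist_force: [-0.7, -0.0, -4.0]
width: 0.0446
t 48.77 tcp [ 0.4674 -0.2519  0.0404] rpy [-3.1414e+00  2.0000e-04 -3.1203e+00] F [-0.7 -0.  -4. ] w 0.0446
d [0.   0.   0.02] rv [-0.    0.    0.01]
```

```bash
python3 -m inch '[{"grip":0.2,"dx":0,"dy":0,"dz":0.04,"rx":0,"ry":0,"rz":0},{"grip":0.2,"dx":0,"dy":0,"dz":0.02,"rx":0,"ry":0,"rz":0}]'; python3 -m inch '[{"grip":0.6,"dx":0,"dy":0,"dz":0,"rx":0,"ry":0,"rz":0},{"grip":0.6,"dx":0,"dy":0,"dz":0,"rx":0,"ry":0,"rz":0},{"grip":0.6,"dx":0,"dy":0,"dz":-0.4,"rx":0,"ry":0,"rz":0},{"grip":0.6,"dx":0,"dy":0,"dz":-0.9,"rx":0,"ry":0,"rz":0},{"grip":0.6,"dx":0,"dy":0,"dz":-1,"rx":0,"ry":0,"rz":0},{"grip":0.6,"dx":0,"dy":0,"dz":-1,"rx":0,"ry":0,"rz":0},{"grip":0.6,"dx":0,"dy":0.5,"dz":-1,"rx":0,"ry":0,"rz":0},{"grip":0.6,"dx":0,"dy":1,"dz":0,"rx":0,"ry":0,"rz":0},{"grip":0.6,"dx":0,"dy":0,"dz":0,"rx":0,"ry":0,"rz":0}]';python3 -c "
from h import *
obs();p=snap('wrist','w35'); save(rect(p,.40,.62,-.30,-.07,.024,.0004,True),'r35'); save(rect(p,.42,.52,-.30,-.20,.045,.0002,True),'r36')
s=snap('side'); crop(s,250,140,420,300,4,'s35')
s=snap('scene'); crop(s,240,130,480,310,3.3,'c35')"
```

```text
time: 49.02
tool_pos: [0.4675, -0.252, 0.0397]
ee_rot: [-3.141, 0.0, -3.12]
wrist_force: [-1.3, 0.8, -1.0]
width: 0.0447
time: 50.15
tool_pos: [0.4706, -0.2167, 0.1609]
ee_rot: [-3.131, 0.016, -3.121]
wrist_force: [0.8, 0.3, 1.3]
width: 0.0566
t 50.15 tcp [ 0.4706 -0.2167  0.1609] rpy [-3.1308  0.0158 -3.121 ] F [0.8 0.3 1.3] w 0.0566
```

View pics/r35.png

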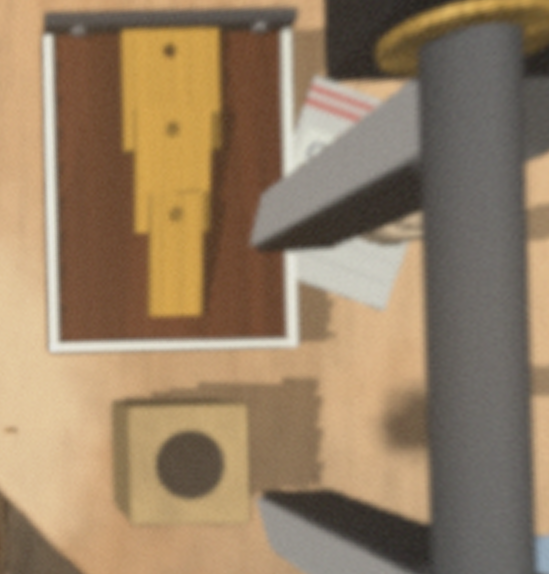

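View pics/r36.png

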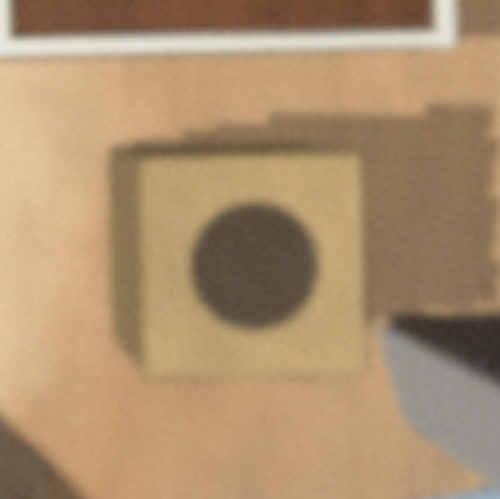

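View pics/s35.png

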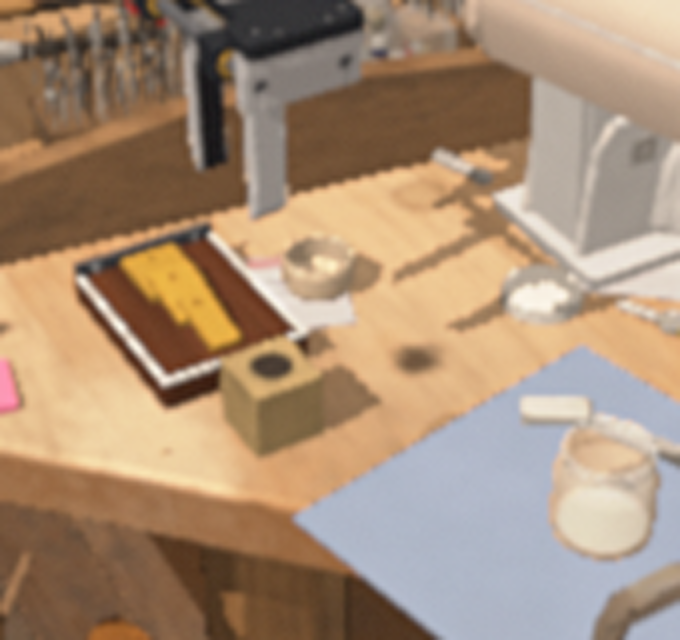

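```bash
python3 -c "
from h import *
p=snap('wrist')
im=rect(p,.448,.490,-.215,-.075,.0323,.0002,True); a=cv2.resize(im,None,fx=1.7,fy=1)
im2=rect(p,.448,.490,-.215,-.075,.025,.0002,True); b=cv2.resize(im2,None,fx=1.7,fy=1)
save(cv2.hconcat([a,b]),'lap')"
```

```text
(no output)
```

View pics/lap.png

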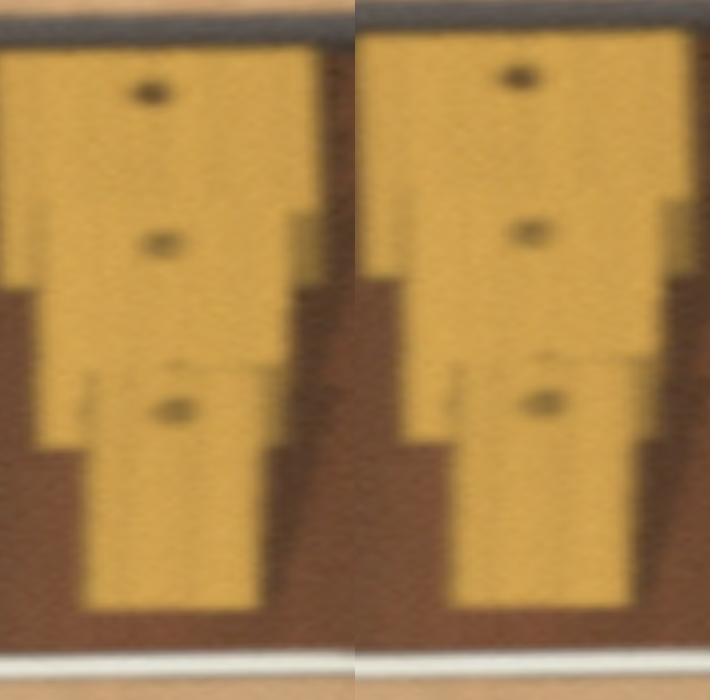

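```bash
python3 -c "
from h import *
s=snap('scene')
for n in ('jar_lid','glass_jar','solder_pot'):
  d=spotter.place_of(s,n)
  if d: print(n,np.round(d[0]['pixel'],1),back(s,d[0]['pixel'],0)[0].round(3))
o=obs(); print(robot.close_job())"
```

```text
jar_lid [383.4 171.2] [ 0.676 -0.227  0.   ]
glass_jar [455.7 231.8] [ 0.586 -0.425  0.   ]
solder_pot [329.6 192.9] [ 0.557 -0.144  0.   ]
t 50.55 tcp [ 0.4699 -0.2177  0.1589] rpy [-3.1325  0.0128 -3.1235] F [-0.  -0.1  0.5] w 0.0565
the job is handed in; nothing more can be done
None
```

I set out the job in the order asked and handed it in at about 50.6 s, with the gripper open and about 0.1 m clear above everything.

| Item | Result from the last checks |
|---|---|
| Widest plate | Flat on the tray floor and pushed up to the stop until about 6 N of contact; centred to about 1 mm |
| Middle plate | Laps the widest by about 15 mm, low end on the floor, centred to about 1 mm |
| Narrowest plate | Laps the middle by about 15 mm, low end on the floor, centred to about 1 mm |
| Pot | Upright behind the tray, about 20–21 mm clear, in the middle of its long side |
| Cube | Hollow up and square, in line with the tray, about 21 mm clear of its right-hand end |
| Jar and lid | Never touched; the last detections agree with the first to within a few mm |

- **Plate laps:** an earlier picture read the narrowest plate's lap as about 14 mm. Two measurements in the last picture put both laps at about 15 mm, slightly short of the 16 mm asked. I left them as they were.
- **Pot position:** the scene detector put the pot at (0.557, -0.144). The wrist picture taken after it was set down gave (0.562, -0.142), and I trust the wrist one.
- **Narrowest plate:** it lay too close to the column to grip across its width. I lifted it by its ends, set it down in the open and gripped it again.

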